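Load the pickling pot, cover it and start its timer

ROBOT

A 6-joint arm with a two-finger parallel gripper is mounted at the origin on the work surface. World frame = base frame: x ahead of the robot, y to its left, z up, the work surface at z = 0. Lengths are in m, angles in rad, forces in N, time in s.
With the tool pointing down it reaches from about 0.275 to 0.825 m from the base axis. Payload 5.2 kg.
Tool frame: the origin (TCP) lies midway between the tips of the shut fingers; the grasp point (between the pads) lies 19 mm behind it; z points along the fingers, y is the line along which they close (so a half turn about z gives the same grasp; the last joint's range is limited). The gripper opens to 93 mm and grips with 3 to 60 N. Pads are 15 mm wide; open, the fingers measure 128 mm over their backs; the gripper's body (75 mm by 188 mm) begins 65 mm behind the grasp point.
Start: joints at [-1.437, 0.259, 1.535, -0, 1.348, -0.203], TCP at [0.182, -0.519, 0.191] pointing down, gripper open.
Joint ranges: [-3.14, 3.14], [-0.91, 2.08], [0.19, 2.58], [-1.22, 4.36], [0.22, 2.71], [-3.12, 3.12]. Speed limits (rad/s): [2.57, 2.57, 3.14, 3.14, 3.14, 3.14].

INTERFACE

Orientations are given as [roll, pitch, yaw] about the fixed x, y, z axes, in that order (R = Rz(yaw) Ry(pitch) Rx(roll)).
In Python, from plant import manip gives the robot as it stands.
- The arm moves only by the tool send_rows, never from a script. Its argument "targets" is a list of rows, each an object of numbers: "x", "y", "z": the shift along the world's x, y, z in mm; "rx", "ry", "rz": the turn, a rotation vector about the world's x, y, z in rad; "fingers": the opening, from 0 (shut) to 1 (fully open). In form: [{"x": .., "y": .., "z": .., "rx": .., "ry": .., "rz": .., "fingers": ..}, ...]. A call has 1 to 10 rows; each row shifts and turns the commanded pose from where the row before left it; what a row does not reach is not made up. A row lasts 1/12 s, in which the tool goes at most 41.7 mm and 7.16 degrees, less where a joint would pass 70% of its speed; a pose out of reach is approached as far as the arm can. A call is refused whole if a number of a shift passes 41.7 or a number of a turn 0.125, either way. A call with a gripper value outside its range is refused whole. The fingers move at their own pace and stop on an object; "force" is the grip in N (left out, the last holds). Time passes only in rows, so rows that do not move let the fingers close. It gives the time, the measured TCP pose, the force, the opening and the grip force at its end, in the units of the state.
- manip.state(): the state, without advancing time (a new reading comes with each control period).
- manip.get_image(name): name is "scene" or "top"; returns a dict with "color" (384x512x3 uint8, red, green, blue), "range_z" (384x512 float32, m along the optical axis (not along the pixel's ray), 0 where there is no reading), "K" (3x3 intrinsics, pixels), "world_to_cam" (4x4, takes a point from world to camera coordinates). Camera axes: x right, y down, z forward; pixel columns grow to the right and rows downward; lengths in m; the calibration is good to about 2 mm. A picture is of the moment at which its call begins.
- manip.close_job(): hands the job in; it is judged then, once.
The state is a dict: "clock": time; "qpos": joint angles; "dq": joint speeds; "effort": joint torques, N m; "tool_pos": TCP position; "tool_rot": TCP orientation; "wrist_force": force on the tool from outside, world axes, zero at the start; "wrist_torque": the same for the moment, N m; "finger_gap": finger opening in m; "grasp_force": force on a finger pad.
Only numpy, scipy, OpenCV 4.12 (cv2) and the standard library are available. Lean on these libraries where they do the work, as an engineer would, in place of code of your own. Each camera call takes 0.05 s, during which the arm holds its last target. There are 200 camera calls.

TASK

Take the lid off the pickling pot and lay it flat in the middle of the white tile, put every casting from the soldering board into the pot, then set the lid back on the pot so that it sits seated and level. With the pot covered, press the green start button of the timer, whose folding display must first be raised off it and at the end be left standing leaned slightly back, at about 105 degrees from closed. Leave everything else on the bench where it is.

Things in the scene. Friction and masses are not known exactly. Their poses are not given: they have to be found in the camera images.
- pot: Small round steel pickling pot, firmly fixed, open on top: outside diameter 150 mm, wall 6 mm (inside diameter 138 mm), 80 mm high, inner floor 6 mm above its underside. Origin: centre of the underside, z up.
- pot_rim (a point): Centre of the pot's mouth, at the height of the rim, 80 mm above the pot's underside.
- lid: Loose dark round lid, about 250 g, at first on the pot: plate 160 mm across, 7 mm thick; under it a tapered plug 10 mm deep (127 to 116 mm across) that fits inside the rim; on top a black round knob, 26 mm across, 41 mm high. Origin: centre of the plug's underside, z up the knob; plate at z = 10 to 17 mm, knob top 58 mm. Seated on the pot, the origin is 10 mm below the rim.
- lid_knob (a point): Grip point on the axis of the lid's knob, 40 mm above the lid's origin and 23 mm above the plate's top; z along the knob.
- tile: Round white ceramic tile, diameter 140 mm, 6 mm thick, fixed flat on the bench: the resting place for the lid. Origin: centre of its underside.
- display (a joint): Angle of the timer's folding display, rad: 0 = folded flat over the start button, growing as it opens like a laptop screen; 1.57 = upright, 2.5 = its stop. The hinge is stiff (about 0.35 N m): the display stays where it is left. It starts nearly shut.
- display_tab (a point): Grip point in the orange tab at the middle of the display's free edge; turns with the display. Tab 24 mm wide (along y, the hinge direction), 10 mm thick (z), sticking out 40 mm beyond the blue panel (to -x); the point is 22 mm beyond the panel's edge, 152 mm from the hinge. Panel 130 mm long, 136 mm wide, 10 mm thick.
- display_hinge (a point): Middle of the hinge line, on the far upper edge of the fixed white timer case (140 x 140 mm); does not turn with the display. x points away from the timer's front, y along the hinge, z up; the shut display reaches to -x. At display angle a the tab's grip point is at x = -0.152 cos a + 0.005 sin a, z = 0.152 sin a + 0.005 cos a (m) in this frame.
- start (a joint): Travel of the timer's start button, m: 0 = up, 0.006 = fully down. Spring: fully down takes about 5 N; pops up when released.
- start_top (a point): Centre of the top face of the green start button (diameter 28 mm), 48 mm above the bench; pressed straight down. The folded display covers it; it lies 84 mm in front of the hinge line.
- casting0: Brass dumb-bell-shaped casting lying flat on the scorched square soldering board (6 mm thick, on the bench), about 110 g: 84 mm long (x), a bar 16 mm wide (y) with a round lobe of 28 mm diameter at each end, 14 mm thick. Origin: centre of the underside. May be absent (None at the start).
- casting1: Copper dumb-bell-shaped casting lying flat on the scorched square soldering board (6 mm thick, on the bench), about 110 g: 84 mm long (x), a bar 16 mm wide (y) with a round lobe of 28 mm diameter at each end, 14 mm thick. Origin: centre of the underside. May be absent (None at the start).
- casting2: Brass dumb-bell-shaped casting lying flat on the scorched square soldering board (6 mm thick, on the bench), about 110 g: 84 mm long (x), a bar 16 mm wide (y) with a round lobe of 28 mm diameter at each end, 14 mm thick. Origin: centre of the underside. May be absent (None at the start).
- casting3: Copper dumb-bell-shaped casting lying flat on the scorched square soldering board (6 mm thick, on the bench), about 110 g: 84 mm long (x), a bar 16 mm wide (y) with a round lobe of 28 mm diameter at each end, 14 mm thick. Origin: centre of the underside. May be absent (None at the start).
- flux_jar: Glass jar with blue cap, 60 mm across, 75 mm high. Not part of the job. Origin about the middle of the underside.
- cup: White plastic cup, 72 mm across, 85 mm high. Not part of the job. Origin about the middle of the underside.
- powder_jar: White jar with yellow cap, 64 mm across, 85 mm high. Not part of the job. Origin about the middle of the underside.
- firebrick: Pale firebrick, 60 x 115 x 50 mm. Not part of the job. Origin about the middle of the underside.
- brush: Brush lying on the bench, 170 mm long. Not part of the job. Origin about the middle of the underside.
- driver: Spatula lying on the bench, 190 mm long. Not part of the job. Origin about the middle of the underside.
- pliers: Red-handled pliers lying on the bench, about 145 mm long. Not part of the job. Origin about the middle of the underside.
Not all that is in view belongs to the job. What is shaped like the casting0 but purple or turquoise is not meant.

How it is judged:
On the way, in this order (a step that is already met when the one before it is completed fails the run):
1. the lid lies flat on the white tile (centre within 35 mm), let go (horizontal distance between lid and tile below 0.035 m and z of lid in the frame of tile below 0.01 m and angle between lid's own z axis and vertical below 0.06 rad and linear speed of lid below 0.02 m/s and contact force between the fingers and lid below 0.2 N), for 0.3 s.
2. every casting is in the pot (horizontal distance between each of casting0, casting1, casting2, casting3 and pot below 0.066 m and z of each of casting0, casting1, casting2, casting3 in the frame of pot below 0.068 m), for 0.3 s.
3. the lid is seated level on the pot and let go, with the castings inside (all of step 2 and horizontal distance between lid and pot below 0.01 m and z of lid in the frame of pot between 0.065 and 0.0735 m and angle between lid's own z axis and vertical below 0.05 rad and linear speed of lid below 0.02 m/s and contact force between the fingers and lid below 0.2 N), for 0.3 s.
4. with the pot covered, the start button is pressed (horizontal distance between lid and pot below 0.01 m and z of lid in the frame of pot between 0.065 and 0.0735 m and angle between lid's own z axis and vertical below 0.05 rad and value of joint start above 0.0035 m), for 0.05 s.
At the end, for the whole second after the job is handed in: Every casting present is inside the pot, below the rim; the lid is released on the pot, centred within 10 mm, its plate on the rim (within about 4 mm) and level within 0.05 rad (3 degrees); the timer's display stands still at 105 degrees +- 10 (1.66 to 2.01 rad); the start button is up again (all of step 3 and value of joint display between 1.66 and 2.01 rad and velocity of joint display between -0.05 and 0.05 rad/s and value of joint start below 0.002 m); the robot touches nothing.
It fails at once if another thing on the bench is moved more than 30 mm (distance of any of flux_jar, cup, powder_jar, firebrick, brush, driver, pliers from where it was at the start of the episode above 0.03 m).
Of casting0, casting1, casting2, casting3 only 2 to 4 are there at a start; the rules pass over those that are not, and their reading is None.
At some moment in a run one of casting0, casting1, casting2, casting3 may be knocked a few centimetres aside while the robot is not near it.
Once in a run the grip may slacken for a moment while it holds something.
It also fails if it takes over 210 s, if anything falls off the work surface, if the arm or the gripper's body presses on something with over 40 N, if the wrist force passes 120 N, or if a joint passes its speed limit or range.

## Working session

There is one attempt and no reset: what is moved stays moved. The work goes in short steps, Python scripts to look and compute and a tool call to move; the robot and the scene stay as the last step left them, time stands still between calls to the robot, and variables do not carry over. Pictures are saved under pics/ and viewed, at most 14 in all, crops included, and the job is handed in when it is done.

Besides the shell and the picture viewer there is one more tool, called after "Emit:" as name(argument=value, ...), one argument or row to a line, values as JSON. send_rows: Moves the arm, as the interface text tells. Its arguments: {"type":"object","properties":{"targets":{"type":"array"},"force":{"type":"number"}},"required":["targets"]}

```bash
mkdir -p pics
cat > h.py <<'E'
import numpy as np, cv2
from plant import manip
def shot(cam,name=None,crop=None,scale=1):
    im=manip.get_image(cam)
    if name:
        c=im["color"][:,:,::-1]
        if crop: c=c[crop[1]:crop[3],crop[0]:crop[2]]
        cv2.imwrite("pics/"+name,cv2.resize(c,None,fx=scale,fy=scale,interpolation=cv2.INTER_CUBIC))
    return im
def world(im):
    z=im["range_z"].astype(float);K=im["K"];h,w=z.shape
    u,v=np.meshgrid(np.arange(w),np.arange(h))
    p=np.stack([(u-K[0,2])/K[0,0]*z,(v-K[1,2])/K[1,1]*z,z,np.ones_like(z)],-1)
    P=p@np.linalg.inv(im["world_to_cam"]).T
    P=P[...,:3]; P[z==0]=np.nan
    return P
def st():
    s=manip.state(); print({k:np.round(s[k],4).tolist() for k in("clock","tool_pos","tool_rot","wrist_force","finger_gap","grasp_force")})
E
python3 - <<'E'
from h import *
im=shot("top","top1.png",scale=1.5);np.savez("top.npz",**im)
im2=shot("scene","scene1.png",scale=1.5);np.savez("scene.npz",**im2)
st()
for i in(im,im2):print(np.linalg.inv(i["world_to_cam"])[:3,3].round(3),i["K"][0,0])
E
```

```text
{'clock': 0.1, 'tool_pos': [0.1817, -0.5185, 0.1902], 'tool_rot': [-3.1399, -0.0003, 0.3368], 'wrist_force': [0.5034, 0.2364, 0.9532], 'finger_gap': 0.0936, 'grasp_force': 0.0}
[0.26  0.045 1.546] 401.68519924382434
[1.03  0.859 0.824] 384.05640447378437
```

View pics/top1.png

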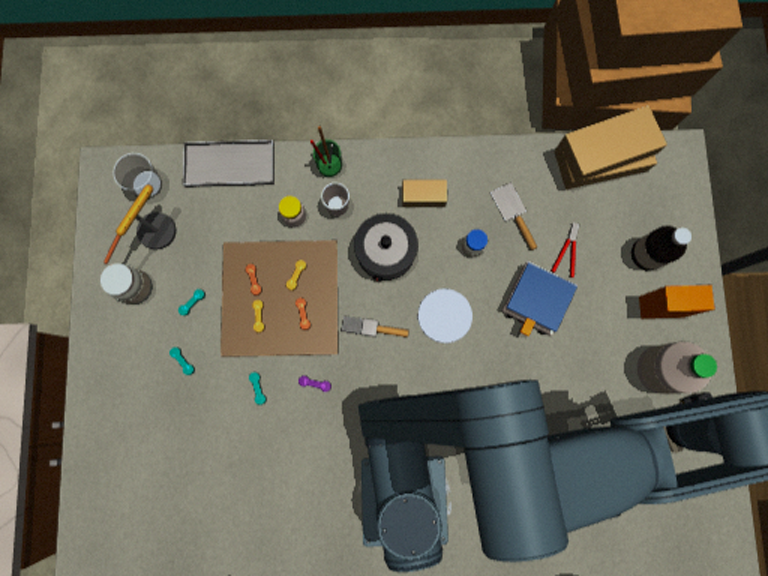

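View pics/scene1.png

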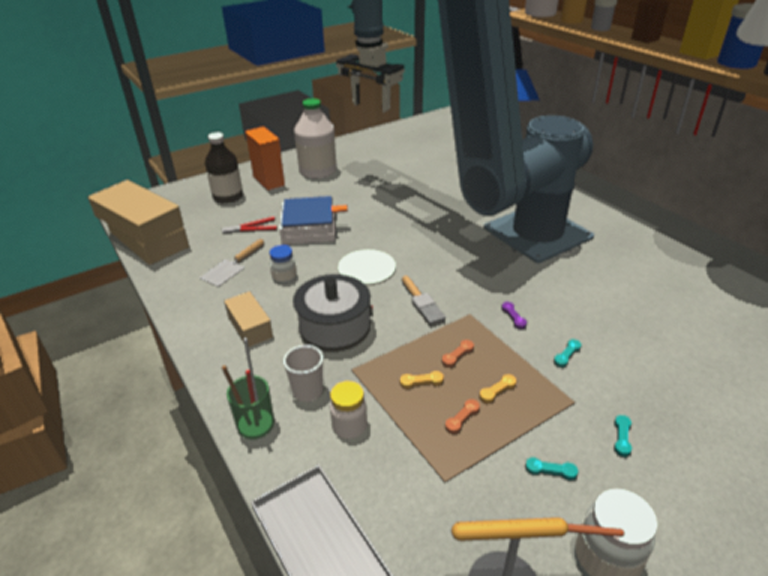

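The top view at 1.5x shows the lid and pot at (386,245), the white tile at (445,315), and the timer at (541,298) with its orange tab at (526,326). Casting candidates:
- On the board: copper (253,279), brass (297,274), brass (258,316) and copper (304,314). These fit, being brass or copper and lying on the scorched board.
- Off the board: turquoise at (192,302), (182,361), (257,388) and purple (315,383). These are excluded by colour.

```bash
cat >> h.py <<'E'
def castings(im,P):
    hsv=cv2.cvtColor(im["color"],cv2.COLOR_RGB2HSV)
    m=((hsv[...,1]>150)&(hsv[...,2]>120)&(hsv[...,0]<32)).astype(np.uint8)
    n,l,s,c=cv2.connectedComponentsWithStats(m)
    out=[]
    for i in range(1,n):
        if s[i,4]<40: continue
        q=P[l==i]; q=q[np.isfinite(q).all(1)]
        if len(q)<20: continue
        d=np.median(q,0)
        w,V=np.linalg.eigh(np.cov(q[:,:2].T)); a=V[:,1]
        t=(q[:,:2]-q[:,:2].mean(0))@V
        mid=q[:,:2].mean(0)+V@((t.max(0)+t.min(0))/2)
        print("blob px",c[i].round(0),"n",s[i,4],"mid",mid.round(4),"zmed",d[2].round(4),"axis",np.round(np.degrees(np.arctan2(a[1],a[0]))%180,1),"ext",np.ptp(t,0).round(3),"hue",np.median(hsv[...,0][l==i]))
E
python3 - <<'E'
from h import *
im=dict(np.load("top.npz"));P=world(im)
c=im["color"][150:250,140:240,::-1];cv2.imwrite("pics/crop1.png",cv2.resize(c,(600,600),interpolation=cv2.INTER_CUBIC))
castings(im,P)
hsv=cv2.cvtColor(im["color"],cv2.COLOR_RGB2HSV)
def reg(u0,v0,u1,v1,zlo,zhi,nm,f=None):
    q=P[v0:v1,u0:u1];k=(q[...,2]>zlo)&(q[...,2]<zhi)
    if f is not None:k&=f[v0:v1,u0:u1]
    q=q[k]
    (cx,cy),r=cv2.minEnclosingCircle(q[:,:2].astype(np.float32))
    print(nm,len(q),"mean",q.mean(0).round(4),"circ",np.round((cx,cy,r),4),"zmed",np.median(q[:,2]).round(4));return q
reg(225,130,290,200,.075,.095,"lidplate")
reg(245,150,270,175,.11,.14,"knob")
reg(270,185,325,235,.003,.012,"tile",(hsv[...,2]>170)&(hsv[...,1]<60))
b=(hsv[...,0]>100)&(hsv[...,0]<125)&(hsv[...,1]>90)
q=reg(330,170,390,230,.02,.12,"panel",b)
r=cv2.minAreaRect(q[:,:2].astype(np.float32));print(r,cv2.boxPoints(r).round(4).tolist())
A=np.c_[q[:,:2],np.ones(len(q))];print("plane",np.linalg.lstsq(A,q[:,2],rcond=None)[0])
q=reg(335,205,365,230,.02,.12,"tab",(hsv[...,0]<22)&(hsv[...,1]>150))
r=cv2.minAreaRect(q[:,:2].astype(np.float32));print(r)
reg(305,150,328,172,.06,.09,"flux");reg(265,115,302,140,.04,.06,"brick");reg(210,120,235,145,.08,.1,"cup");reg(182,127,205,152,.08,.1,"powder")
print("bench z",np.nanmedian(P[260:300,60:120,2]),"board z",np.nanmedian(P[215:235,155:200,2]))
s=dict(np.load("scene.npz"));PS=world(s);print("scene:");castings(s,PS)
E
```

```text
blob px [451.  10.] n 1668 mid [ 1.3859 -0.9049] zmed -0.1494 axis 90.2 ext [0.121 0.382] hue 16.0
blob px [435.  47.] n 500 mid [ 1.3244 -0.9197] zmed -0.3492 axis 94.9 ext [0.059 0.455] hue 16.0
blob px [442.  70.] n 270 mid [ 1.1378 -0.889 ] zmed -0.5497 axis 94.5 ext [0.318 0.521] hue 16.0
blob px [ 86. 144.] n 244 mid [0.6749 0.6421] zmed 0.1682 axis 148.5 ext [0.021 0.21 ] hue 19.0
blob px [193. 137.] n 166 mid [0.7314 0.2646] zmed 0.0851 axis 105.4 ext [0.055 0.055] hue 29.0
blob px [351. 155.] n 67 mid [ 0.6635 -0.344 ] zmed 0.0185 axis 23.1 ext [0.012 0.091] hue 17.0
blob px [374. 170.] n 56 mid [ 0.6014 -0.4327] zmed 0.0122 axis 150.0 ext [0.012 0.095] hue 2.0
blob px [382. 172.] n 51 mid [ 0.5899 -0.4621] zmed 0.0119 axis 172.0 ext [0.012 0.095] hue 1.0
blob px [197. 183.] n 114 mid [0.5684 0.2592] zmed 0.02 axis 153.9 ext [0.028 0.083] hue 23.0
blob px [168. 186.] n 104 mid [0.5597 0.3706] zmed 0.0198 axis 14.9 ext [0.027 0.08 ] hue 10.0
blob px [460. 198.] n 526 mid [ 0.4602 -0.6819] zmed 0.1509 axis 90.9 ext [0.06  0.113] hue 17.0
blob px [201. 209.] n 107 mid [0.4664 0
[... 1531 characters left out ...]
ard z 0.006722662456336348
scene:
blob px [174.  90.] n 174 mid [ 0.3381 -1.0149] zmed 0.1533 axis 71.4 ext [0.102 0.842] hue 13.0
blob px [171. 150.] n 65 mid [ 0.5923 -0.4472] zmed 0.0127 axis 152.7 ext [0.058 0.089] hue 1.0
blob px [281. 252.] n 142 mid [0.5692 0.2621] zmed 0.0217 axis 155.3 ext [0.024 0.079] hue 21.0
blob px [331. 258.] n 162 mid [0.4652 0.3586] zmed 0.0218 axis 2.5 ext [0.023 0.08 ] hue 20.0
blob px [231. 263.] n 293 mid [0.7305 0.2678] zmed 0.087 axis 13.1 ext [0.053 0.053] hue 27.0
blob px [305. 280.] n 92 mid [0.5703 0.3758] zmed 0.0221 axis 14.9 ext [0.022 0.058] hue 10.0
blob px [347. 352.] n 885 mid [0.6782 0.6451] zmed 0.1704 axis 149.4 ext [0.017 0.209] hue 18.0
```

View pics/crop1.png

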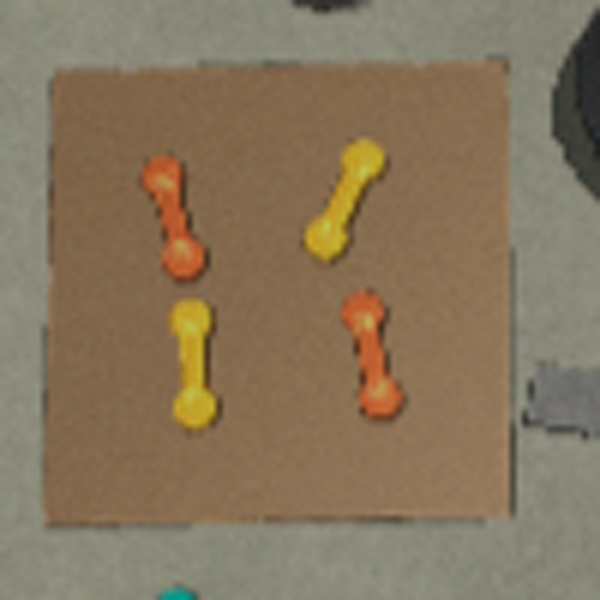

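The enlarged crop shows four dumb-bells on the board: copper (165,215) and (372,355), brass (345,200) and (193,363). Their top heights of 0.020 m and lengths of about 82 mm fit. The knob top at 0.128 m and the plate at 0.088 m fit a seated lid. I'm moving to the lid now.

Emit:
send_rows(
  targets=[
    {"x": 26, "y": 32, "z": 3, "fingers": 1},
    {"x": 26, "y": 32, "z": 3},
    {"x": 26, "y": 32, "z": 3},
    {"x": 26, "y": 32, "z": 3},
    {"x": 26, "y": 32, "z": 3},
    {"x": 26, "y": 32, "z": 3},
    {"x": 26, "y": 32, "z": 3},
    {"x": 26, "y": 32, "z": 3},
    {"x": 26, "y": 32, "z": 3},
    {"x": 26, "y": 32, "z": 3},
  ],
  force=40,
)

```text
$.targets[0]: bad value
```

Emit:
send_rows(
  targets=[
    {"x": 26, "y": 32},
    {"x": 26, "y": 32},
    {"x": 26, "y": 32},
    {"x": 26, "y": 32},
    {"x": 26, "y": 32},
    {"x": 26, "y": 32},
    {"x": 14, "y": 15, "z": -20},
    {"x": 14, "y": 15, "z": -25},
    {"z": -20},
  ],
)

```text
$.targets[0]: bad value
```

Emit:
send_rows(
  targets=[
    {"x": 26, "y": 32, "z": 3, "rx": 0, "ry": 0, "rz": 0, "fingers": 1},
    {"x": 26, "y": 32, "z": 3, "rx": 0, "ry": 0, "rz": 0, "fingers": 1},
    {"x": 26, "y": 32, "z": 3, "rx": 0, "ry": 0, "rz": 0, "fingers": 1},
    {"x": 26, "y": 32, "z": 3, "rx": 0, "ry": 0, "rz": 0, "fingers": 1},
    {"x": 26, "y": 32, "z": 3, "rx": 0, "ry": 0, "rz": 0, "fingers": 1},
    {"x": 26, "y": 32, "z": 3, "rx": 0, "ry": 0, "rz": 0, "fingers": 1},
    {"x": 26, "y": 32, "z": 3, "rx": 0, "ry": 0, "rz": 0, "fingers": 1},
    {"x": 26, "y": 32, "z": 3, "rx": 0, "ry": 0, "rz": 0, "fingers": 1},
    {"x": 26, "y": 32, "z": 3, "rx": 0, "ry": 0, "rz": 0, "fingers": 1},
    {"x": 26, "y": 32, "z": 3, "rx": 0, "ry": 0, "rz": 0, "fingers": 1},
  ],
  force=40,
)

```text
clock: 0.93
tool_pos: [0.4424, -0.1971, 0.2209]
tool_rot: [-3.141, 0.0, 0.337]
wrist_force: [0.7, -1.1, -0.1]
finger_gap: 0.0931
grasp_force: 0.0
```

Emit:
send_rows(
  targets=[
    {"x": 26, "y": 32, "z": 0, "rx": 0, "ry": 0, "rz": 0, "fingers": 1},
    {"x": 26, "y": 32, "z": 0, "rx": 0, "ry": 0, "rz": 0, "fingers": 1},
    {"x": 26, "y": 32, "z": 0, "rx": 0, "ry": 0, "rz": 0, "fingers": 1},
    {"x": 26, "y": 32, "z": 0, "rx": 0, "ry": 0, "rz": 0, "fingers": 1},
    {"x": 26, "y": 32, "z": 0, "rx": 0, "ry": 0, "rz": 0, "fingers": 1},
    {"x": 26, "y": 32, "z": 0, "rx": 0, "ry": 0, "rz": 0, "fingers": 1},
    {"x": 14, "y": 15, "z": -20, "rx": 0, "ry": 0, "rz": 0, "fingers": 1},
    {"x": 14, "y": 15, "z": -25, "rx": 0, "ry": 0, "rz": 0, "fingers": 1},
    {"x": 0, "y": 0, "z": -25, "rx": 0, "ry": 0, "rz": 0, "fingers": 1},
    {"x": 0, "y": 0, "z": 0, "rx": 0, "ry": 0, "rz": 0, "fingers": 1},
  ],
  force=40,
)

```text
clock: 1.77
tool_pos: [0.6224, 0.0247, 0.1446]
tool_rot: [-3.137, 0.01, 0.339]
wrist_force: [-2.1, -0.4, -1.0]
finger_gap: 0.0928
grasp_force: 0.0
```

Emit:
send_rows(
  targets=[
    {"x": 4, "y": -1, "z": -20, "rx": 0, "ry": 0, "rz": 0, "fingers": 1},
    {"x": 0, "y": 0, "z": -20, "rx": 0, "ry": 0, "rz": 0, "fingers": 1},
    {"x": 0, "y": 0, "z": -10, "rx": 0, "ry": 0, "rz": 0, "fingers": 1},
    {"x": 0, "y": 0, "z": 0, "rx": 0, "ry": 0, "rz": 0, "fingers": 0.2},
    {"x": 0, "y": 0, "z": 0, "rx": 0, "ry": 0, "rz": 0, "fingers": 0},
    {"x": 0, "y": 0, "z": 0, "rx": 0, "ry": 0, "rz": 0, "fingers": 0},
    {"x": 0, "y": 0, "z": 0, "rx": 0, "ry": 0, "rz": 0, "fingers": 0},
    {"x": 0, "y": 0, "z": 0, "rx": 0, "ry": 0, "rz": 0, "fingers": 0},
    {"x": 0, "y": 0, "z": 0, "rx": 0, "ry": 0, "rz": 0, "fingers": 0},
    {"x": 0, "y": 0, "z": 0, "rx": 0, "ry": 0, "rz": 0, "fingers": 0},
  ],
  force=40,
)

```text
clock: 2.6
tool_pos: [0.63, 0.0219, 0.1016]
tool_rot: [3.141, -0.001, 0.337]
wrist_force: [0.4, 0.3, -0.2]
finger_gap: 0.0512
grasp_force: 0.0
```

Emit:
send_rows(
  targets=[
    {"x": -3, "y": 1, "z": -6, "rx": 0, "ry": 0, "rz": 0, "fingers": 0},
    {"x": 0, "y": 0, "z": 0, "rx": 0, "ry": 0, "rz": 0, "fingers": 0},
    {"x": 0, "y": 0, "z": 0, "rx": 0, "ry": 0, "rz": 0, "fingers": 0},
    {"x": 0, "y": 0, "z": 0, "rx": 0, "ry": 0, "rz": 0, "fingers": 0},
    {"x": 0, "y": 0, "z": 0, "rx": 0, "ry": 0, "rz": 0, "fingers": 0},
    {"x": 0, "y": 0, "z": 0, "rx": 0, "ry": 0, "rz": 0, "fingers": 0},
    {"x": 0, "y": 0, "z": 0, "rx": 0, "ry": 0, "rz": 0, "fingers": 0},
  ],
  force=40,
)

```text
clock: 3.18
tool_pos: [0.6265, 0.0229, 0.0945]
tool_rot: [-3.141, 0.001, 0.337]
wrist_force: [-1.2, -0.2, -3.6]
finger_gap: 0.0241
grasp_force: 40.0
```

Emit:
send_rows(
  targets=[
    {"x": 0, "y": 0, "z": 10, "rx": 0, "ry": 0, "rz": 0, "fingers": 0},
    {"x": 0, "y": 0, "z": 20, "rx": 0, "ry": 0, "rz": 0, "fingers": 0},
    {"x": -10, "y": -8, "z": 25, "rx": 0, "ry": 0, "rz": 0, "fingers": 0},
    {"x": -25, "y": -22, "z": 10, "rx": 0, "ry": 0, "rz": 0, "fingers": 0},
    {"x": -30, "y": -26, "z": 0, "rx": 0, "ry": 0, "rz": 0, "fingers": 0},
    {"x": -30, "y": -26, "z": 0, "rx": 0, "ry": 0, "rz": 0, "fingers": 0},
    {"x": -30, "y": -26, "z": 0, "rx": 0, "ry": 0, "rz": 0, "fingers": 0},
    {"x": -28, "y": -24, "z": 0, "rx": 0, "ry": 0, "rz": 0, "fingers": 0},
    {"x": -20, "y": -17, "z": -10, "rx": 0, "ry": 0, "rz": 0, "fingers": 0},
    {"x": 0, "y": 0, "z": -20, "rx": 0, "ry": 0, "rz": 0, "fingers": 0},
  ],
  force=40,
)

```text
clock: 4.02
tool_pos: [0.4523, -0.1298, 0.1327]
tool_rot: [3.136, -0.002, 0.334]
wrist_force: [0.4, 0.0, -2.4]
finger_gap: 0.0246
grasp_force: 40.0
```

Emit:
send_rows(
  targets=[
    {"x": 0, "y": 0, "z": -25, "rx": 0, "ry": 0, "rz": 0, "fingers": 0},
    {"x": 0, "y": 0, "z": -25, "rx": 0, "ry": 0, "rz": 0, "fingers": 0},
    {"x": 0, "y": 0, "z": -20, "rx": 0, "ry": 0, "rz": 0, "fingers": 0},
    {"x": 0, "y": 0, "z": 0, "rx": 0, "ry": 0, "rz": 0, "fingers": 0},
    {"x": 0, "y": 0, "z": 0, "rx": 0, "ry": 0, "rz": 0, "fingers": 0},
  ],
  force=40,
)

```text
clock: 4.43
tool_pos: [0.4533, -0.1259, 0.0601]
tool_rot: [-3.14, 0.001, 0.337]
wrist_force: [-0.2, -0.5, -2.1]
finger_gap: 0.0241
grasp_force: 40.0
```

Emit:
send_rows(
  targets=[
    {"x": 0, "y": 0, "z": -15, "rx": 0, "ry": 0, "rz": 0, "fingers": 0},
    {"x": 0, "y": 0, "z": -10, "rx": 0, "ry": 0, "rz": 0, "fingers": 0},
    {"x": 0, "y": 0, "z": -3, "rx": 0, "ry": 0, "rz": 0, "fingers": 0},
    {"x": 0, "y": 0, "z": -2, "rx": 0, "ry": 0, "rz": 0, "fingers": 0},
    {"x": 0, "y": 0, "z": 0, "rx": 0, "ry": 0, "rz": 0, "fingers": 0},
    {"x": 0, "y": 0, "z": 0, "rx": 0, "ry": 0, "rz": 0, "fingers": 0},
  ],
  force=40,
)

```text
clock: 4.93
tool_pos: [0.4546, -0.1265, 0.031]
tool_rot: [3.14, -0.001, 0.337]
wrist_force: [0.5, 0.1, -3.8]
finger_gap: 0.0243
grasp_force: 40.0
```

Emit:
send_rows(
  targets=[
    {"x": 0, "y": 0, "z": 0, "rx": 0, "ry": 0, "rz": 0, "fingers": 0.6},
    {"x": 0, "y": 0, "z": 0, "rx": 0, "ry": 0, "rz": 0, "fingers": 0.6},
    {"x": 0, "y": 0, "z": 0, "rx": 0, "ry": 0, "rz": 0, "fingers": 0.6},
    {"x": 0, "y": 0, "z": 0, "rx": 0, "ry": 0, "rz": 0, "fingers": 0.6},
    {"x": 0, "y": 0, "z": 0, "rx": 0, "ry": 0, "rz": 0, "fingers": 0.6},
    {"x": 0, "y": 0, "z": 15, "rx": 0, "ry": 0, "rz": 0, "fingers": 0.6},
    {"x": 0, "y": 0, "z": 25, "rx": 0, "ry": 0, "rz": 0, "fingers": 0.6},
    {"x": 0, "y": 0, "z": 30, "rx": 0, "ry": 0, "rz": 0, "fingers": 0.6},
    {"x": 0, "y": 0, "z": 30, "rx": 0, "ry": 0, "rz": 0, "fingers": 0.6},
    {"x": 0, "y": 0, "z": 30, "rx": 0, "ry": 0, "rz": 0, "fingers": 0.6},
  ],
  force=40,
)

```text
clock: 5.77
tool_pos: [0.4534, -0.1259, 0.1613]
tool_rot: [-3.141, 0.0, 0.337]
wrist_force: [0.5, 0.2, -0.8]
finger_gap: 0.056
grasp_force: 0.0
```

Run:
```python
from h import *
im=shot("top","top2.png",crop=(100,80,420,270),scale=2.5);P=world(im);np.savez("top2.npz",**im)
castings(im,P);st()
# pot rim fit
q=P[125:200,220:295].reshape(-1,3);q=q[(q[:,2]>.076)&(q[:,2]<.085)&(np.hypot(q[:,0]-.627,q[:,1]-.024)<.09)]
A=np.c_[2*q[:,:2],np.ones(len(q))];s=np.linalg.lstsq(A,(q[:,:2]**2).sum(1),rcond=None)[0];print("pot",s[:2],np.sqrt(s[2]+s[0]**2+s[1]**2),len(q))
q=P[180:240,260:330].reshape(-1,3);q=q[(q[:,2]>.015)&(q[:,2]<.03)]
print("lid plate",q.mean(0),np.median(q[:,2]),len(q),cv2.minEnclosingCircle(q[:,:2].astype(np.float32)))
```

```text
blob px [451.  10.] n 1671 mid [ 1.3867 -0.9053] zmed -0.1491 axis 90.2 ext [0.122 0.38 ] hue 16.0
blob px [435.  47.] n 507 mid [ 1.3246 -0.9208] zmed -0.3492 axis 95.1 ext [0.06  0.454] hue 16.0
blob px [442.  70.] n 272 mid [ 1.2869 -0.987 ] zmed -0.5484 axis 89.6 ext [0.062 0.306] hue 16.0
blob px [ 86. 144.] n 248 mid [0.6752 0.6433] zmed 0.1683 axis 148.5 ext [0.024 0.209] hue 19.0
blob px [193. 137.] n 167 mid [0.7293 0.2641] zmed 0.086 axis 134.0 ext [0.054 0.053] hue 29.0
blob px [351. 155.] n 70 mid [ 0.6633 -0.3441] zmed 0.019 axis 23.5 ext [0.014 0.09 ] hue 17.0
blob px [374. 170.] n 56 mid [ 0.6016 -0.4334] zmed 0.0114 axis 149.9 ext [0.012 0.095] hue 1.5
blob px [382. 172.] n 51 mid [ 0.59  -0.463] zmed 0.0121 axis 172.1 ext [0.009 0.092] hue 1.0
blob px [197. 183.] n 115 mid [0.5689 0.2588] zmed 0.0214 axis 154.2 ext [0.027 0.083] hue 23.0
blob px [168. 186.] n 104 mid [0.5596 0.3712] zmed 0.0203 axis 15.1 ext [0.028 0.081] hue 10.0
blob px [460. 198.] n 528 mid [ 0.46   -0.6816] zmed 0.151 axis 91.4 ext [0.06  0.112] hue 17.0
blob px [201. 209.] n 108 mid [0.4677 0.2419] zmed 0.0205 axis 11.5 ext [0.025 0.082] hue 10.0
blob px [172. 210.] n 114 mid [0.4638 0.3583] zmed 0.0202 axis 2.7 ext [0.028 0.081] hue 24.0
blob px [352. 218.] n 69 mid [ 0.4093 -0.3241] zmed 0.0638 axis 149.5 ext [0.034 0.039] hue 19.0
{'clock': 5.8167, 'tool_pos': [0.4568, -0.1276, 0.1673], 'tool_rot': [3.1344, -0.0065, 0.337], 'wrist_force': [2.388, -0.7206, 3.9692], 'finger_gap': 0.056, 'grasp_force': 0.0}
pot [0.62586031 0.02474099] 0.07154458434677333 158
lid plate [ 0.42335801 -0.12358941  0.02349407] 0.023613363523958153 576 ((0.48790767788887024, -0.08535633981227875), 0.13101303577423096)
```

View pics/top2.png

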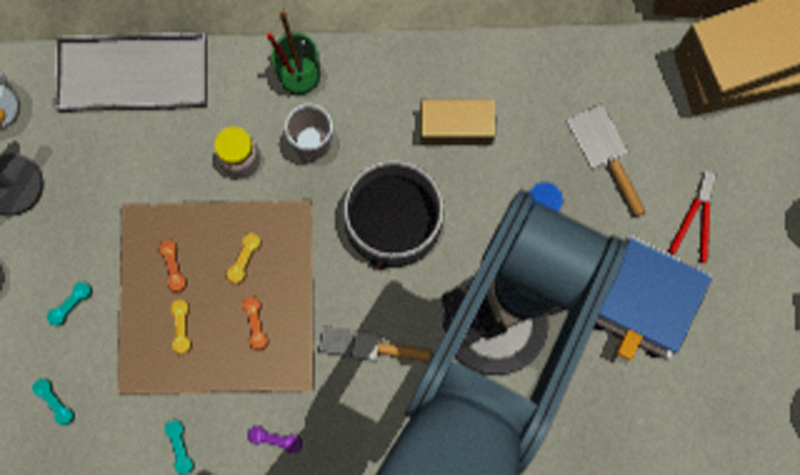

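The lid lies flat on the tile with its plate at z = 0.0236 (expected 0.023), and the pot is open at crop (395,212). All four castings are unmoved. I'll take the brass one at (0.569, 0.259) first.

Emit:
send_rows(
  targets=[
    {"x": 11.5, "y": 38.5, "z": 0, "rx": 0, "ry": 0, "rz": -0.08, "fingers": 0.5},
    {"x": 11.5, "y": 38.5, "z": 0, "rx": 0, "ry": 0, "rz": -0.08, "fingers": 0.5},
    {"x": 11.5, "y": 38.5, "z": 0, "rx": 0, "ry": 0, "rz": -0.08, "fingers": 0.5},
    {"x": 11.5, "y": 38.5, "z": 0, "rx": 0, "ry": 0, "rz": -0.08, "fingers": 0.5},
    {"x": 11.5, "y": 38.5, "z": 0, "rx": 0, "ry": 0, "rz": -0.08, "fingers": 0.5},
    {"x": 11.5, "y": 38.5, "z": 0, "rx": 0, "ry": 0, "rz": -0.08, "fingers": 0.5},
    {"x": 11.5, "y": 38.5, "z": 0, "rx": 0, "ry": 0, "rz": -0.08, "fingers": 0.5},
    {"x": 11.5, "y": 38.5, "z": 0, "rx": 0, "ry": 0, "rz": -0.08, "fingers": 0.5},
    {"x": 11.5, "y": 38.5, "z": 0, "rx": 0, "ry": 0, "rz": -0.08, "fingers": 0.5},
    {"x": 11.5, "y": 38.5, "z": 0, "rx": 0, "ry": 0, "rz": -0.07, "fingers": 0.5},
  ],
  force=40,
)

```text
clock: 6.65
tool_pos: [0.5689, 0.261, 0.1597]
tool_rot: [3.142, -0.0, -0.457]
wrist_force: [0.6, -0.4, -0.5]
finger_gap: 0.0467
grasp_force: 0.0
```

Emit:
send_rows(
  targets=[
    {"x": 0, "y": 0, "z": -30, "rx": 0, "ry": 0, "rz": 0, "fingers": 0.5},
    {"x": 0, "y": 0, "z": -35, "rx": 0, "ry": 0, "rz": 0, "fingers": 0.5},
    {"x": 0, "y": 0, "z": -30, "rx": 0, "ry": 0, "rz": 0, "fingers": 0.5},
    {"x": 0, "y": 0, "z": -20, "rx": 0, "ry": 0, "rz": 0, "fingers": 0.5},
    {"x": 0, "y": 0, "z": 0, "rx": 0, "ry": 0, "rz": 0, "fingers": 0.5},
    {"x": 0, "y": 0, "z": 0, "rx": 0, "ry": 0, "rz": 0, "fingers": 0.5},
  ],
  force=40,
)

```text
clock: 7.15
tool_pos: [0.5679, 0.2587, 0.0439]
tool_rot: [3.14, 0.002, -0.453]
wrist_force: [0.6, 0.8, 0.2]
finger_gap: 0.0465
grasp_force: 0.0
```

Emit:
send_rows(
  targets=[
    {"x": 0, "y": 0, "z": -20, "rx": 0, "ry": 0, "rz": 0, "fingers": 0.5},
    {"x": 0, "y": 0, "z": -14, "rx": 0, "ry": 0, "rz": 0, "fingers": 0.5},
    {"x": 0, "y": 0, "z": 0, "rx": 0, "ry": 0, "rz": 0, "fingers": 0.5},
    {"x": 0, "y": 0, "z": 0, "rx": 0, "ry": 0, "rz": 0, "fingers": 0},
    {"x": 0, "y": 0, "z": 0, "rx": 0, "ry": 0, "rz": 0, "fingers": 0},
    {"x": 0, "y": 0, "z": 0, "rx": 0, "ry": 0, "rz": 0, "fingers": 0},
    {"x": 0, "y": 0, "z": 0, "rx": 0, "ry": 0, "rz": 0, "fingers": 0},
    {"x": 0, "y": 0, "z": 0, "rx": 0, "ry": 0, "rz": 0, "fingers": 0},
    {"x": 0, "y": 0, "z": 0, "rx": 0, "ry": 0, "rz": 0, "fingers": 0},
    {"x": 0, "y": 0, "z": 0, "rx": 0, "ry": 0, "rz": 0, "fingers": 0},
  ],
  force=40,
)

```text
clock: 7.98
tool_pos: [0.5689, 0.2589, 0.0112]
tool_rot: [-3.141, -0.0, -0.453]
wrist_force: [0.8, -0.3, -0.1]
finger_gap: 0.0045
grasp_force: 0.0
```

The fingers closed on nothing, so I'll look again.

Run:
```python
from h import *
im=shot("scene","scene2.png",crop=(180,170,440,340),scale=3);P=world(im);castings(im,P)
im=shot("top",);P=world(im);castings(im,P);st()
```

```text
blob px [174.  90.] n 184 mid [ 0.3399 -1.0086] zmed 0.1531 axis 71.1 ext [0.099 0.836] hue 14.0
blob px [171. 150.] n 79 mid [ 0.5958 -0.4446] zmed 0.0112 axis 160.2 ext [0.058 0.087] hue 1.0
blob px [331. 258.] n 172 mid [0.4667 0.3592] zmed 0.0218 axis 3.2 ext [0.023 0.079] hue 20.0
blob px [231. 263.] n 301 mid [0.732  0.2678] zmed 0.0869 axis 47.4 ext [0.054 0.052] hue 28.0
blob px [347. 352.] n 897 mid [0.6781 0.6452] zmed 0.1701 axis 149.4 ext [0.017 0.209] hue 19.0
blob px [451.  10.] n 1670 mid [ 1.3848 -0.9071] zmed -0.1493 axis 90.2 ext [0.12 0.38] hue 16.0
blob px [435.  47.] n 506 mid [ 1.3249 -0.9189] zmed -0.3496 axis 95.1 ext [0.06  0.454] hue 16.0
blob px [441.  70.] n 271 mid [ 1.2843 -0.9801] zmed -0.5483 axis 89.5 ext [0.063 0.301] hue 16.0
blob px [ 86. 144.] n 246 mid [0.6753 0.6426] zmed 0.1679 axis 148.4 ext [0.022 0.21 ] hue 19.0
blob px [193. 135.] n 103 mid [0.6962 0.2444] zmed 0.085 axis 47.1 ext [0.076 0.13 ] hue 29.0
blob px [351. 155.] n 68 mid [ 0.6635 -0.3442] zmed 0.0199 axis 24.0 ext [0.014 0.09 ] hue 17.0
blob px [374. 171.] n 57 mid [ 0.602  -0.4334] zmed 0.0117 axis 150.0 ext [0.012 0.097] hue 1.0
blob px [382. 172.] n 51 mid [ 0.5906 -0.4621] zmed 0.013 axis 171.9 ext [0.009 0.093] hue 2.0
blob px [460. 198.] n 529 mid [ 0.4605 -0.6808] zmed 0.1508 axis 91.1 ext [0.06  0.112] hue 17.0
blob px [352. 218.] n 69 mid [ 0.4088 -0.3238] zmed 0.0636 axis 148.9 ext [0.034 0.04 ] hue 19.0
blob px [262. 220.] n 73 mid [0.4156 0.0133] zmed 0.0178 axis 79.4 ext [0.014 0.075] hue 17.0
{'clock': 8.0833, 'tool_pos': [0.5688, 0.2589, 0.011], 'tool_rot': [-3.1415, -0.0, -0.4532], 'wrist_force': [0.0158, 0.053, 0.1463], 'finger_gap': 0.0011, 'grasp_force': 0.0}
```

View pics/scene2.png

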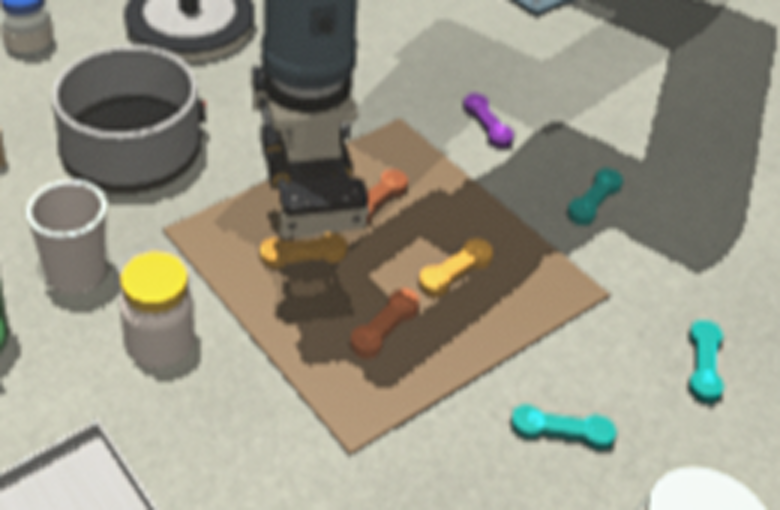

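Run:
```python
from h import *
for cam in("scene","top"):
    im=shot(cam);P=world(im);hsv=cv2.cvtColor(im["color"],cv2.COLOR_RGB2HSV)
    m=(P[...,2]>.013)&(P[...,2]<.03)&(P[...,0]>.4)&(P[...,0]<.66)&(P[...,1]>.18)&(P[...,1]<.46)
    n,l,s,c=cv2.connectedComponentsWithStats(m.astype(np.uint8))
    for i in range(1,n):
        if s[i,4]<25: continue
        q=P[l==i];r=cv2.minAreaRect(q[:,:2].astype(np.float32))
        print(cam,c[i].round(),s[i,4],np.round(r[0],3),np.round(r[1],3),round(r[2]),np.median(hsv[l==i],0),np.median(q[:,2]).round(4))
    m=(P[...,2]>.03)&(P[...,2]<.09)&(np.hypot(P[...,0]-.569,P[...,1]-.259)<.09); q=P[m]
    if len(q): print("above",len(q),q.mean(0).round(3),q.min(0).round(3),q.max(0).round(3))
```

```text
scene [308. 232.] 107 [0.46  0.243] [0.071 0.025] 12 [ 10. 149. 186.] 0.0219
scene [280. 252.] 214 [0.567 0.259] [0.03  0.083] 64 [ 18. 148. 112.] 0.0217
scene [331. 258.] 212 [0.464 0.357] [0.084 0.028] 4 [ 19. 158. 206.] 0.0218
scene [308. 277.] 229 [0.558 0.371] [0.086 0.026] 14 [ 10. 143. 123.] 0.0217
```

Run:
```python
from h import *
im=shot("scene");P=world(im)
for z0 in np.arange(.02,.3,.02):
    m=(P[...,2]>z0)&(P[...,2]<z0+.02)&(np.hypot(P[...,0]-.569,P[...,1]-.259)<.14)&(P[...,0]<.69)
    q=P[m]
    if len(q)>3: print(z0.round(2),len(q),q.mean(0).round(3),q.min(0).round(3),q.max(0).round(3))
K=im["K"];W=im["world_to_cam"]
for p in([.569,.259,.011],[.569,.259,.03],[.569,.259,.095]):
    c=W@np.r_[p,1];print(p,(K@c[:3]/c[2])[:2])
print(manip.state()["qpos"])
cv2.imwrite("pics/g.png",cv2.resize(im["color"][180:290,240:340,::-1],(600,660)[::1],interpolation=cv2.INTER_CUBIC)[:600])
```

```text
0.02 494 [0.535 0.313 0.022] [0.432 0.223 0.02 ] [0.607 0.391 0.027]
0.12 170 [0.598 0.307 0.134] [0.552 0.171 0.125] [0.637 0.352 0.14 ]
0.14 294 [0.59  0.28  0.149] [0.527 0.172 0.14 ] [0.64  0.356 0.16 ]
0.16 519 [0.596 0.31  0.168] [0.55  0.164 0.16 ] [0.639 0.357 0.18 ]
0.18 99 [0.587 0.292 0.19 ] [0.568 0.263 0.18 ] [0.604 0.303 0.2  ]
0.2 236 [0.586 0.289 0.212] [0.544 0.24  0.201] [0.616 0.309 0.22 ]
0.22 187 [0.582 0.278 0.226] [0.537 0.235 0.22 ] [0.606 0.298 0.237]
0.24 178 [0.586 0.283 0.251] [0.541 0.24  0.241] [0.609 0.298 0.26 ]
0.26 240 [0.585 0.282 0.269] [0.539 0.232 0.26 ] [0.607 0.298 0.28 ]
0.28 193 [0.587 0.282 0.29 ] [0.544 0.246 0.28 ] [0.606 0.3   0.3  ]
[0.569, 0.259, 0.011] [280.00306153 253.94636939]
[0.569, 0.259, 0.03] [280.14969758 249.29250886]
[0.569, 0.259, 0.095] [280.67604868 232.58744471]
[2.48918243e-01 5.53492357e-01 1.55809554e+00 2.98466247e-05
 1.03012131e+00 2.27293270e+00]
```

View pics/g.png

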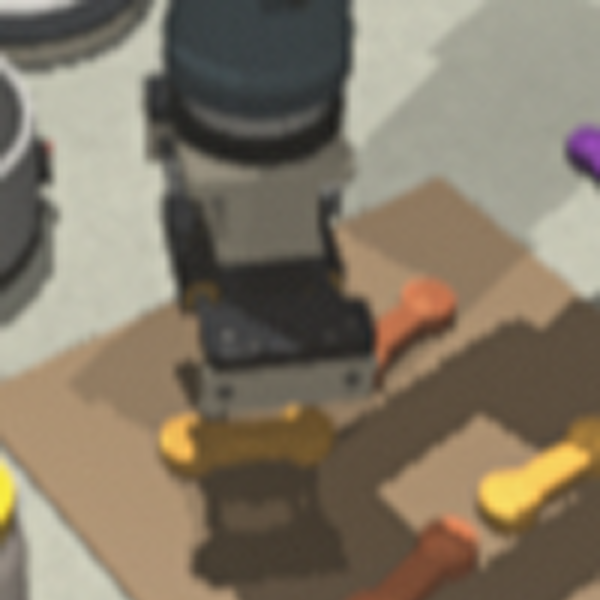

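The casting has not moved, and the fingers shut above it without touching. The gripper body's underside measures about z = 0.125, where the reported TCP implies 0.095, so the reported TCP may be biased. I'll raise the tool and turn it side-on to the scene camera to check.

Emit:
send_rows(
  targets=[
    {"x": 0, "y": 0, "z": 15, "rx": 0, "ry": 0, "rz": 0.12, "fingers": 0},
    {"x": 0, "y": 0, "z": 15, "rx": 0, "ry": 0, "rz": 0.12, "fingers": 0},
    {"x": 0, "y": 0, "z": 20, "rx": 0, "ry": 0, "rz": 0.12, "fingers": 0},
    {"x": 0, "y": 0, "z": 20, "rx": 0, "ry": 0, "rz": 0.12, "fingers": 0},
    {"x": 0, "y": 0, "z": 20, "rx": 0, "ry": 0, "rz": 0.12, "fingers": 0},
    {"x": 0, "y": 0, "z": 10, "rx": 0, "ry": 0, "rz": 0.12, "fingers": 0},
    {"x": 0, "y": 0, "z": 0, "rx": 0, "ry": 0, "rz": 0.12, "fingers": 0},
    {"x": 0, "y": 0, "z": 0, "rx": 0, "ry": 0, "rz": 0.12, "fingers": 0},
    {"x": 0, "y": 0, "z": 0, "rx": 0, "ry": 0, "rz": 0.12, "fingers": 0},
    {"x": 0, "y": 0, "z": 0, "rx": 0, "ry": 0, "rz": 0.12, "fingers": 0},
  ],
  force=40,
)

```text
clock: 9.07
tool_pos: [0.5687, 0.2589, 0.111]
tool_rot: [3.142, -0.0, 0.753]
wrist_force: [0.2, 0.0, 0.0]
finger_gap: -0.0001
grasp_force: 0.0
```

Run:
```python
from h import *
im=shot("scene");P=world(im);st()
for z0 in np.arange(.03,.26,.01):
    m=(P[...,2]>z0)&(P[...,2]<z0+.01)&(np.hypot(P[...,0]-.569,P[...,1]-.259)<.13)&(P[...,0]<.69)
    q=P[m]
    if len(q)>2: print(z0.round(2),len(q),q.mean(0).round(3),q.min(0).round(3),q.max(0).round(3))
cv2.imwrite("pics/g2.png",cv2.resize(im["color"][150:270,230:350,::-1],(600,600),interpolation=cv2.INTER_CUBIC))
K=im["K"];W=im["world_to_cam"];p=manip.state()["tool_pos"]
c=W@np.r_[p,1];print((K@c[:3]/c[2])[:2])
```

```text
{'clock': 9.1167, 'tool_pos': [0.5686, 0.2589, 0.1109], 'tool_rot': [-3.1415, 0.0001, 0.76], 'wrist_force': [0.1093, -0.0703, -0.1498], 'finger_gap': 0.0004, 'grasp_force': 0.0}
0.14 16 [0.572 0.265 0.145] [0.566 0.258 0.141] [0.578 0.272 0.149]
0.15 36 [0.573 0.265 0.155] [0.558 0.254 0.15 ] [0.584 0.275 0.16 ]
0.16 35 [0.574 0.263 0.165] [0.551 0.25  0.16 ] [0.583 0.275 0.17 ]
0.17 38 [0.572 0.265 0.175] [0.555 0.251 0.17 ] [0.586 0.276 0.18 ]
0.18 40 [0.573 0.264 0.185] [0.56  0.252 0.18 ] [0.585 0.274 0.19 ]
0.19 43 [0.573 0.264 0.195] [0.56  0.252 0.19 ] [0.586 0.277 0.2  ]
0.2 32 [0.574 0.264 0.204] [0.562 0.253 0.2  ] [0.586 0.276 0.208]
0.21 3 [0.577 0.262 0.215] [0.576 0.262 0.211] [0.578 0.263 0.218]
0.22 21 [0.591 0.27  0.228] [0.517 0.201 0.221] [0.652 0.345 0.23 ]
0.23 154 [0.591 0.273 0.237] [0.517 0.192 0.23 ] [0.652 0.345 0.24 ]
0.24 316 [0.584 0.274 0.245] [0.506 0.188 0.24 ] [0.65  0.346 0.25 ]
0.25 200 [0.583 0.268 0.256] [0.486 0.202 0.25 ] [0.656 0.35  0.26 ]
[280.89889139 228.22681796]
```

View pics/g2.png

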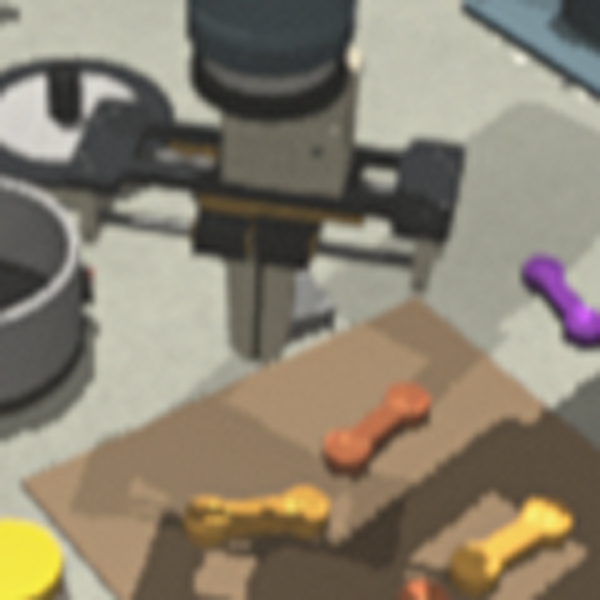

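The picture shows the fingertips ending at (260,355) in the crop, at z = 0.140, while the reported TCP z is 0.111. XY agrees. So the true tip is 29 mm above the reported value, and I'll command 29 mm lower from here on.

Emit:
send_rows(
  targets=[
    {"x": 0, "y": 0, "z": 0, "rx": 0, "ry": 0, "rz": -0.12, "fingers": 0.5},
    {"x": 0, "y": 0, "z": 0, "rx": 0, "ry": 0, "rz": -0.12, "fingers": 0.5},
    {"x": 0, "y": 0, "z": 0, "rx": 0, "ry": 0, "rz": -0.12, "fingers": 0.5},
    {"x": 0, "y": 0, "z": 0, "rx": 0, "ry": 0, "rz": -0.12, "fingers": 0.5},
    {"x": 0, "y": 0, "z": 0, "rx": 0, "ry": 0, "rz": -0.12, "fingers": 0.5},
    {"x": 0, "y": 0, "z": -10, "rx": 0, "ry": 0, "rz": -0.12, "fingers": 0.5},
    {"x": 0, "y": 0, "z": -20, "rx": 0, "ry": 0, "rz": -0.12, "fingers": 0.5},
    {"x": 0, "y": 0, "z": -20, "rx": 0, "ry": 0, "rz": -0.12, "fingers": 0.5},
    {"x": 0, "y": 0, "z": -25, "rx": 0, "ry": 0, "rz": -0.12, "fingers": 0.5},
    {"x": 0, "y": 0, "z": -25, "rx": 0, "ry": 0, "rz": -0.12, "fingers": 0.5},
  ],
  force=40,
)

```text
clock: 9.95
tool_pos: [0.5691, 0.259, 0.0105]
tool_rot: [-3.141, -0.001, -0.462]
wrist_force: [-0.6, -0.1, 0.4]
finger_gap: 0.0464
grasp_force: 0.0
```

Emit:
send_rows(
  targets=[
    {"x": 0, "y": 0, "z": -15, "rx": 0, "ry": 0, "rz": 0, "fingers": 0.5},
    {"x": 0, "y": 0, "z": -8, "rx": 0, "ry": 0, "rz": 0, "fingers": 0.5},
    {"x": 0, "y": 0, "z": -5, "rx": 0, "ry": 0, "rz": 0, "fingers": 0.5},
    {"x": 0, "y": 0, "z": 0, "rx": 0, "ry": 0, "rz": 0, "fingers": 0.5},
    {"x": 0, "y": 0, "z": 0, "rx": 0, "ry": 0, "rz": 0, "fingers": 0},
    {"x": 0, "y": 0, "z": 0, "rx": 0, "ry": 0, "rz": 0, "fingers": 0},
    {"x": 0, "y": 0, "z": 0, "rx": 0, "ry": 0, "rz": 0, "fingers": 0},
    {"x": 0, "y": 0, "z": 0, "rx": 0, "ry": 0, "rz": 0, "fingers": 0},
    {"x": 0, "y": 0, "z": 0, "rx": 0, "ry": 0, "rz": 0, "fingers": 0},
    {"x": 0, "y": 0, "z": 0, "rx": 0, "ry": 0, "rz": 0, "fingers": 0},
  ],
  force=40,
)

```text
clock: 10.78
tool_pos: [0.5692, 0.259, -0.0164]
tool_rot: [-3.141, -0.001, -0.453]
wrist_force: [-0.1, -0.5, 3.0]
finger_gap: 0.0151
grasp_force: 40.0
```

Emit:
send_rows(
  targets=[
    {"x": 0, "y": 0, "z": 20, "rx": 0, "ry": 0, "rz": 0, "fingers": 0},
    {"x": 0, "y": 0, "z": 35, "rx": 0, "ry": 0, "rz": 0, "fingers": 0},
    {"x": 0, "y": 0, "z": 40, "rx": 0, "ry": 0, "rz": 0, "fingers": 0},
    {"x": 5, "y": -17, "z": 31, "rx": 0, "ry": 0, "rz": 0, "fingers": 0},
    {"x": 11, "y": -35, "z": 0, "rx": 0, "ry": 0, "rz": 0, "fingers": 0},
    {"x": 11, "y": -35, "z": 0, "rx": 0, "ry": 0, "rz": 0, "fingers": 0},
    {"x": 11, "y": -35, "z": 0, "rx": 0, "ry": 0, "rz": 0, "fingers": 0},
    {"x": 11, "y": -35, "z": 0, "rx": 0, "ry": 0, "rz": 0, "fingers": 0},
    {"x": 11, "y": -35, "z": 0, "rx": 0, "ry": 0, "rz": 0, "fingers": 0},
    {"x": 7, "y": -22, "z": 0, "rx": 0, "ry": 0, "rz": 0, "fingers": 0},
  ],
  force=40,
)

```text
clock: 11.62
tool_pos: [0.6364, 0.0412, 0.1088]
tool_rot: [3.141, -0.001, -0.455]
wrist_force: [-0.2, 1.0, -1.1]
finger_gap: 0.0156
grasp_force: 40.0
```

Emit:
send_rows(
  targets=[
    {"x": 0, "y": 0, "z": 0, "rx": 0, "ry": 0, "rz": 0, "fingers": 0},
    {"x": 0, "y": 0, "z": -30, "rx": 0, "ry": 0, "rz": 0, "fingers": 0},
    {"x": 0, "y": 0, "z": -35, "rx": 0, "ry": 0, "rz": 0, "fingers": 0},
    {"x": 0, "y": 0, "z": -35, "rx": 0, "ry": 0, "rz": 0, "fingers": 0},
    {"x": 0, "y": 0, "z": 0, "rx": 0, "ry": 0, "rz": 0, "fingers": 0},
    {"x": 0, "y": 0, "z": 0, "rx": 0, "ry": 0, "rz": 0, "fingers": 0.35},
    {"x": 0, "y": 0, "z": 0, "rx": 0, "ry": 0, "rz": 0, "fingers": 0.35},
    {"x": 0, "y": 0, "z": 0, "rx": 0, "ry": 0, "rz": 0, "fingers": 0.35},
    {"x": 0, "y": 0, "z": 0, "rx": 0, "ry": 0, "rz": 0, "fingers": 0.35},
  ],
  force=40,
)

```text
clock: 12.37
tool_pos: [0.6379, 0.045, 0.0118]
tool_rot: [-3.14, -0.005, -0.453]
wrist_force: [-0.1, 0.3, 0.8]
finger_gap: 0.0321
grasp_force: 0.0
```

Emit:
send_rows(
  targets=[
    {"x": 0, "y": 0, "z": 30, "rx": 0, "ry": 0, "rz": 0, "fingers": 0.35},
    {"x": 0, "y": 0, "z": 35, "rx": 0, "ry": 0, "rz": 0, "fingers": 0.4},
    {"x": 0, "y": 0, "z": 25, "rx": 0, "ry": 0, "rz": 0, "fingers": 0.5},
  ],
)

```text
clock: 12.62
tool_pos: [0.6372, 0.0449, 0.1032]
tool_rot: [-3.14, -0.004, -0.453]
wrist_force: [1.4, -1.0, 1.0]
finger_gap: 0.04
grasp_force: 0.0
```

```bash
cat >> h.py <<'E'
def find(cams=("top","scene")):
    for cam in cams:
        im=shot(cam);P=world(im);hsv=cv2.cvtColor(im["color"],cv2.COLOR_RGB2HSV)
        m=(P[...,2]>.013)&(P[...,2]<.03)&(P[...,0]>.34)&(P[...,0]<.66)&(P[...,1]>.14)&(P[...,1]<.46)&(hsv[...,0]<32)&(hsv[...,1]>90)
        n,l,s,c=cv2.connectedComponentsWithStats(m.astype(np.uint8))
        for i in range(1,n):
            if s[i,4]<25: continue
            q=P[l==i];r=cv2.minAreaRect(q[:,:2].astype(np.float32))
            a=r[2] if r[1][0]>r[1][1] else r[2]-90
            print(cam,c[i].round(),s[i,4],"ctr",np.round(r[0],4),"sz",np.round(r[1],3),"yaw",np.radians(a).round(3),"hue",np.median(hsv[...,0][l==i]),np.median(q[:,2]).round(4))
        m=(np.hypot(P[...,0]-.626,P[...,1]-.0247)<.064)&(P[...,2]<.075)&(hsv[...,1]>110)&(hsv[...,0]<32)
        if m.sum(): q=P[m];print(cam,"in pot",m.sum(),q.mean(0).round(3),q[:,2].max().round(3))
    st()
E
python3 -c "from h import *;find()"
```

```text
top [169. 186.] 114 ctr [0.5599 0.3707] sz [0.081 0.031] yaw 0.26 hue 10.0 0.0208
top [172. 210.] 116 ctr [0.4677 0.3552] sz [0.083 0.027] yaw 0.063 hue 24.0 0.0196
top [202. 209.] 112 ctr [0.4678 0.2414] sz [0.083 0.024] yaw 0.191 hue 9.0 0.0195
top in pot 47 [0.64  0.047 0.02 ] 0.026
scene [305. 235.] 172 ctr [0.4659 0.2434] sz [0.082 0.027] yaw 0.197 hue 10.0 0.0219
scene [332. 258.] 207 ctr [0.4622 0.357 ] sz [0.087 0.027] yaw 0.071 hue 21.0 0.0217
scene [308. 277.] 228 ctr [0.5597 0.3706] sz [0.083 0.027] yaw 0.256 hue 10.0 0.0216
{'clock': 12.7167, 'tool_pos': [0.6404, 0.0446, 0.1067], 'tool_rot': [-3.137, -0.0125, -0.453], 'wrist_force': [0.601, 0.1526, -0.4948], 'finger_gap': 0.0448, 'grasp_force': 0.0}
```

Emit:
send_rows(
  targets=[
    {"x": -24.2, "y": 28.1, "z": 0, "rx": 0, "ry": 0, "rz": 0.09, "fingers": 0.5},
    {"x": -24.2, "y": 28.1, "z": 0, "rx": 0, "ry": 0, "rz": 0.09, "fingers": 0.5},
    {"x": -24.2, "y": 28.1, "z": 0, "rx": 0, "ry": 0, "rz": 0.09, "fingers": 0.5},
    {"x": -24.2, "y": 28.1, "z": 0, "rx": 0, "ry": 0, "rz": 0.09, "fingers": 0.5},
    {"x": -24.2, "y": 28.1, "z": 0, "rx": 0, "ry": 0, "rz": 0.09, "fingers": 0.5},
    {"x": -24.2, "y": 28.1, "z": 0, "rx": 0, "ry": 0, "rz": 0.09, "fingers": 0.5},
    {"x": -24.2, "y": 28.1, "z": 0, "rx": 0, "ry": 0, "rz": 0.11, "fingers": 0.5},
    {"x": 0, "y": 0, "z": -30, "rx": 0, "ry": 0, "rz": 0, "fingers": 0.5},
    {"x": 0, "y": 0, "z": -35, "rx": 0, "ry": 0, "rz": 0, "fingers": 0.5},
    {"x": 0, "y": 0, "z": -15, "rx": 0, "ry": 0, "rz": 0, "fingers": 0.5},
  ],
  force=40,
)

```text
clock: 13.55
tool_pos: [0.4641, 0.2421, 0.0168]
tool_rot: [3.141, 0.002, 0.199]
wrist_force: [0.5, 0.1, 0.6]
finger_gap: 0.0468
grasp_force: 0.0
```

Emit:
send_rows(
  targets=[
    {"x": 0, "y": 0, "z": -17, "rx": 0, "ry": 0, "rz": 0, "fingers": 0.5},
    {"x": 0, "y": 0, "z": -12, "rx": 0, "ry": 0, "rz": 0, "fingers": 0.5},
    {"x": 0, "y": 0, "z": -8, "rx": 0, "ry": 0, "rz": 0, "fingers": 0.5},
    {"x": 0, "y": 0, "z": 0, "rx": 0, "ry": 0, "rz": 0, "fingers": 0.5},
    {"x": 0, "y": 0, "z": 0, "rx": 0, "ry": 0, "rz": 0, "fingers": 0},
    {"x": 0, "y": 0, "z": 0, "rx": 0, "ry": 0, "rz": 0, "fingers": 0},
    {"x": 0, "y": 0, "z": 0, "rx": 0, "ry": 0, "rz": 0, "fingers": 0},
    {"x": 0, "y": 0, "z": 0, "rx": 0, "ry": 0, "rz": 0, "fingers": 0},
    {"x": 0, "y": 0, "z": 0, "rx": 0, "ry": 0, "rz": 0, "fingers": 0},
    {"x": 0, "y": 0, "z": 0, "rx": 0, "ry": 0, "rz": 0, "fingers": 0},
  ],
  force=40,
)

```text
clock: 14.38
tool_pos: [0.4668, 0.2418, -0.0174]
tool_rot: [-3.141, -0.001, 0.197]
wrist_force: [-0.5, 1.3, 3.9]
finger_gap: 0.0157
grasp_force: 40.0
```

Emit:
send_rows(
  targets=[
    {"x": 0, "y": 0, "z": 20, "rx": 0, "ry": 0, "rz": 0, "fingers": 0},
    {"x": 0, "y": 0, "z": 35, "rx": 0, "ry": 0, "rz": 0, "fingers": 0},
    {"x": 0, "y": 0, "z": 40, "rx": 0, "ry": 0, "rz": -0.05, "fingers": 0},
    {"x": 0, "y": 0, "z": 32, "rx": 0, "ry": 0, "rz": -0.1, "fingers": 0},
    {"x": 18.7, "y": -29.6, "z": 0, "rx": 0, "ry": 0, "rz": -0.1, "fingers": 0},
    {"x": 18.7, "y": -29.6, "z": 0, "rx": 0, "ry": 0, "rz": -0.1, "fingers": 0},
    {"x": 18.7, "y": -29.6, "z": 0, "rx": 0, "ry": 0, "rz": -0.1, "fingers": 0},
    {"x": 18.7, "y": -29.6, "z": 0, "rx": 0, "ry": 0, "rz": -0.1, "fingers": 0},
    {"x": 18.7, "y": -29.6, "z": 0, "rx": 0, "ry": 0, "rz": -0.1, "fingers": 0},
    {"x": 18.7, "y": -29.6, "z": 0, "rx": 0, "ry": 0, "rz": 0, "fingers": 0},
  ],
  force=40,
)

```text
clock: 15.22
tool_pos: [0.579, 0.0625, 0.1089]
tool_rot: [3.141, 0.0, -0.458]
wrist_force: [1.0, 0.8, -1.8]
finger_gap: 0.0155
grasp_force: 40.0
```

Emit:
send_rows(
  targets=[
    {"x": 18.7, "y": -29.6, "z": 0, "rx": 0, "ry": 0, "rz": 0, "fingers": 0},
    {"x": 18.7, "y": -29.6, "z": 0, "rx": 0, "ry": 0, "rz": 0, "fingers": 0},
    {"x": 0, "y": 0, "z": 0, "rx": 0, "ry": 0, "rz": 0, "fingers": 0},
    {"x": 0, "y": 0, "z": -30, "rx": 0, "ry": 0, "rz": 0, "fingers": 0},
    {"x": 0, "y": 0, "z": -35, "rx": 0, "ry": 0, "rz": 0, "fingers": 0},
    {"x": 0, "y": 0, "z": -35, "rx": 0, "ry": 0, "rz": 0, "fingers": 0},
    {"x": 0, "y": 0, "z": 0, "rx": 0, "ry": 0, "rz": 0, "fingers": 0.35},
    {"x": 0, "y": 0, "z": 0, "rx": 0, "ry": 0, "rz": 0, "fingers": 0.35},
    {"x": 0, "y": 0, "z": 0, "rx": 0, "ry": 0, "rz": 0, "fingers": 0.35},
    {"x": 0, "y": 0, "z": 0, "rx": 0, "ry": 0, "rz": 0, "fingers": 0.35},
  ],
  force=40,
)

```text
clock: 16.05
tool_pos: [0.6181, 0.0047, 0.0117]
tool_rot: [-3.14, -0.004, -0.453]
wrist_force: [-0.2, -0.4, -0.2]
finger_gap: 0.0319
grasp_force: 0.0
```

Emit:
send_rows(
  targets=[
    {"x": 0, "y": 0, "z": 30, "rx": 0, "ry": 0, "rz": 0, "fingers": 0.35},
    {"x": 0, "y": 0, "z": 35, "rx": 0, "ry": 0, "rz": 0, "fingers": 0.4},
    {"x": 0, "y": 0, "z": 25, "rx": 0, "ry": 0, "rz": 0, "fingers": 0.5},
  ],
)

```text
clock: 16.3
tool_pos: [0.6179, 0.0047, 0.104]
tool_rot: [-3.14, -0.006, -0.453]
wrist_force: [1.2, 0.5, 1.6]
finger_gap: 0.0401
grasp_force: 0.0
```

```bash
python3 -c "from h import *;find()"
```

```text
top [169. 186.] 116 ctr [0.5595 0.3678] sz [0.081 0.03 ] yaw 0.192 hue 10.0 0.02
top [172. 210.] 118 ctr [0.4643 0.3557] sz [0.08  0.027] yaw 0.059 hue 24.0 0.0196
top in pot 128 [0.622 0.031 0.02 ] 0.028
scene [331. 258.] 213 ctr [0.4636 0.3562] sz [0.084 0.027] yaw 0.058 hue 21.0 0.0216
scene [308. 276.] 225 ctr [0.5597 0.3712] sz [0.083 0.028] yaw 0.258 hue 10.0 0.0216
scene in pot 89 [0.612 0.007 0.022] 0.026
{'clock': 16.4, 'tool_pos': [0.621, 0.0042, 0.1073], 'tool_rot': [-3.1375, -0.014, -0.4529], 'wrist_force': [0.3059, -0.4063, 0.5408], 'finger_gap': 0.0449, 'grasp_force': 0.0}
```

Emit:
send_rows(
  targets=[
    {"x": -6.3, "y": 40.7, "z": 0, "rx": 0, "ry": 0, "rz": 0.079, "fingers": 0.5},
    {"x": -6.3, "y": 40.7, "z": 0, "rx": 0, "ry": 0, "rz": 0.079, "fingers": 0.5},
    {"x": -6.3, "y": 40.7, "z": 0, "rx": 0, "ry": 0, "rz": 0.079, "fingers": 0.5},
    {"x": -6.3, "y": 40.7, "z": 0, "rx": 0, "ry": 0, "rz": 0.079, "fingers": 0.5},
    {"x": -6.3, "y": 40.7, "z": 0, "rx": 0, "ry": 0, "rz": 0.079, "fingers": 0.5},
    {"x": -6.3, "y": 40.7, "z": 0, "rx": 0, "ry": 0, "rz": 0.079, "fingers": 0.5},
    {"x": -6.3, "y": 40.7, "z": 0, "rx": 0, "ry": 0, "rz": 0.079, "fingers": 0.5},
    {"x": -6.3, "y": 40.7, "z": 0, "rx": 0, "ry": 0, "rz": 0.079, "fingers": 0.5},
    {"x": -6.3, "y": 40.7, "z": 0, "rx": 0, "ry": 0, "rz": 0.079, "fingers": 0.5},
    {"x": 0, "y": 0, "z": -30, "rx": 0, "ry": 0, "rz": 0, "fingers": 0.5},
  ],
  force=40,
)

```text
clock: 17.23
tool_pos: [0.5616, 0.3814, 0.0766]
tool_rot: [-3.136, -0.015, 0.268]
wrist_force: [0.4, -0.0, 1.0]
finger_gap: 0.0461
grasp_force: 0.0
```

Emit:
send_rows(
  targets=[
    {"x": 0, "y": 0, "z": -35, "rx": 0, "ry": 0, "rz": 0, "fingers": 0.5},
    {"x": 0, "y": 0, "z": -30, "rx": 0, "ry": 0, "rz": 0, "fingers": 0.5},
    {"x": 0, "y": 0, "z": -14, "rx": 0, "ry": 0, "rz": 0, "fingers": 0.5},
    {"x": 0, "y": 0, "z": -8, "rx": 0, "ry": 0, "rz": 0, "fingers": 0.5},
    {"x": 0, "y": 0, "z": 0, "rx": 0, "ry": 0, "rz": 0, "fingers": 0.4},
    {"x": 0, "y": 0, "z": 0, "rx": 0, "ry": 0, "rz": 0, "fingers": 0},
    {"x": 0, "y": 0, "z": 0, "rx": 0, "ry": 0, "rz": 0, "fingers": 0},
    {"x": 0, "y": 0, "z": 0, "rx": 0, "ry": 0, "rz": 0, "fingers": 0},
    {"x": 0, "y": 0, "z": 0, "rx": 0, "ry": 0, "rz": 0, "fingers": 0},
    {"x": 0, "y": 0, "z": 0, "rx": 0, "ry": 0, "rz": 0, "fingers": 0},
  ],
  force=40,
)

```text
clock: 18.07
tool_pos: [0.5603, 0.3713, -0.0165]
tool_rot: [-3.141, -0.003, 0.258]
wrist_force: [0.1, -0.3, 4.0]
finger_gap: 0.0158
grasp_force: 40.0
```

Emit:
send_rows(
  targets=[
    {"x": 0, "y": 0, "z": 20, "rx": 0, "ry": 0, "rz": 0, "fingers": 0},
    {"x": 0, "y": 0, "z": 35, "rx": 0, "ry": 0, "rz": 0, "fingers": 0},
    {"x": 0, "y": 0, "z": 40, "rx": 0, "ry": 0, "rz": 0, "fingers": 0},
    {"x": 0, "y": 0, "z": 32, "rx": 0, "ry": 0, "rz": 0.05, "fingers": 0},
    {"x": 9.6, "y": -39.6, "z": 0, "rx": 0, "ry": 0, "rz": 0.09, "fingers": 0},
    {"x": 9.6, "y": -39.6, "z": 0, "rx": 0, "ry": 0, "rz": 0.09, "fingers": 0},
    {"x": 9.6, "y": -39.6, "z": 0, "rx": 0, "ry": 0, "rz": 0.09, "fingers": 0},
    {"x": 9.6, "y": -39.6, "z": 0, "rx": 0, "ry": 0, "rz": 0.09, "fingers": 0},
    {"x": 9.6, "y": -39.6, "z": 0, "rx": 0, "ry": 0, "rz": 0.09, "fingers": 0},
    {"x": 9.6, "y": -39.6, "z": 0, "rx": 0, "ry": 0, "rz": 0.09, "fingers": 0},
  ],
  force=40,
)

```text
clock: 18.9
tool_pos: [0.6169, 0.1317, 0.1093]
tool_rot: [3.141, -0.0, 0.853]
wrist_force: [0.6, 0.2, -1.4]
finger_gap: 0.0154
grasp_force: 40.0
```

Emit:
send_rows(
  targets=[
    {"x": 9.6, "y": -39.6, "z": 0, "rx": 0, "ry": 0, "rz": 0.09, "fingers": 0},
    {"x": 9.6, "y": -39.6, "z": 0, "rx": 0, "ry": 0, "rz": 0.09, "fingers": 0},
    {"x": 9.6, "y": -39.6, "z": 0, "rx": 0, "ry": 0, "rz": 0.09, "fingers": 0},
    {"x": 0, "y": 0, "z": 0, "rx": 0, "ry": 0, "rz": 0, "fingers": 0},
    {"x": 0, "y": 0, "z": -30, "rx": 0, "ry": 0, "rz": 0, "fingers": 0},
    {"x": 0, "y": 0, "z": -35, "rx": 0, "ry": 0, "rz": 0, "fingers": 0},
    {"x": 0, "y": 0, "z": -35, "rx": 0, "ry": 0, "rz": 0, "fingers": 0},
    {"x": 0, "y": 0, "z": 0, "rx": 0, "ry": 0, "rz": 0, "fingers": 0.35},
    {"x": 0, "y": 0, "z": 0, "rx": 0, "ry": 0, "rz": 0, "fingers": 0.35},
    {"x": 0, "y": 0, "z": 0, "rx": 0, "ry": 0, "rz": 0, "fingers": 0.35},
  ],
  force=40,
)

```text
clock: 19.73
tool_pos: [0.647, 0.0147, 0.0109]
tool_rot: [3.139, -0.001, 1.118]
wrist_force: [0.1, 0.7, 0.6]
finger_gap: 0.0304
grasp_force: 0.0
```

Emit:
send_rows(
  targets=[
    {"x": 0, "y": 0, "z": 0, "rx": 0, "ry": 0, "rz": 0, "fingers": 0.35},
    {"x": 0, "y": 0, "z": 30, "rx": 0, "ry": 0, "rz": 0, "fingers": 0.35},
    {"x": 0, "y": 0, "z": 35, "rx": 0, "ry": 0, "rz": 0, "fingers": 0.4},
    {"x": 0, "y": 0, "z": 25, "rx": 0, "ry": 0, "rz": 0, "fingers": 0.5},
  ],
)

```text
clock: 20.07
tool_pos: [0.6476, 0.0147, 0.1042]
tool_rot: [3.136, -0.002, 1.118]
wrist_force: [0.6, 0.7, 0.6]
finger_gap: 0.0402
grasp_force: 0.0
```

```bash
python3 -c "from h import *;find()"
```

```text
top [172. 210.] 118 ctr [0.465  0.3559] sz [0.029 0.078] yaw -0.027 hue 24.0 0.0206
top in pot 33 [0.641 0.007 0.034] 0.04
scene [331. 258.] 212 ctr [0.4634 0.3577] sz [0.083 0.029] yaw 0.105 hue 21.0 0.0217
scene in pot 174 [0.614 0.008 0.028] 0.04
{'clock': 20.1667, 'tool_pos': [0.6508, 0.0143, 0.1078], 'tool_rot': [3.1274, -0.0045, 1.1181], 'wrist_force': [0.3579, -0.3405, -0.1978], 'finger_gap': 0.0447, 'grasp_force': 0.0}
```

Emit:
send_rows(
  targets=[
    {"x": -18.2, "y": 34.2, "z": 0, "rx": 0, "ry": 0, "rz": -0.106, "fingers": 0.5},
    {"x": -18.2, "y": 34.2, "z": 0, "rx": 0, "ry": 0, "rz": -0.106, "fingers": 0.5},
    {"x": -18.2, "y": 34.2, "z": 0, "rx": 0, "ry": 0, "rz": -0.106, "fingers": 0.5},
    {"x": -18.2, "y": 34.2, "z": 0, "rx": 0, "ry": 0, "rz": -0.106, "fingers": 0.5},
    {"x": -18.2, "y": 34.2, "z": 0, "rx": 0, "ry": 0, "rz": -0.106, "fingers": 0.5},
    {"x": -18.2, "y": 34.2, "z": 0, "rx": 0, "ry": 0, "rz": -0.106, "fingers": 0.5},
    {"x": -18.2, "y": 34.2, "z": 0, "rx": 0, "ry": 0, "rz": -0.106, "fingers": 0.5},
    {"x": -18.2, "y": 34.2, "z": 0, "rx": 0, "ry": 0, "rz": -0.106, "fingers": 0.5},
    {"x": -18.2, "y": 34.2, "z": 0, "rx": 0, "ry": 0, "rz": -0.106, "fingers": 0.5},
    {"x": -18.2, "y": 34.2, "z": 0, "rx": 0, "ry": 0, "rz": -0.106, "fingers": 0.5},
  ],
  force=40,
)

```text
clock: 21.0
tool_pos: [0.463, 0.3587, 0.1005]
tool_rot: [-3.14, -0.003, 0.053]
wrist_force: [0.7, 0.7, 0.0]
finger_gap: 0.0464
grasp_force: 0.0
```

Emit:
send_rows(
  targets=[
    {"x": 0, "y": 0, "z": -30, "rx": 0, "ry": 0, "rz": 0, "fingers": 0.5},
    {"x": 0, "y": 0, "z": -35, "rx": 0, "ry": 0, "rz": 0, "fingers": 0.5},
    {"x": 0, "y": 0, "z": -30, "rx": 0, "ry": 0, "rz": 0, "fingers": 0.5},
    {"x": 0, "y": 0, "z": 0, "rx": 0, "ry": 0, "rz": 0, "fingers": 0.5},
  ],
)

```text
clock: 21.33
tool_pos: [0.4595, 0.3553, -0.0005]
tool_rot: [3.138, 0.008, 0.059]
wrist_force: [-0.1, -0.7, -0.2]
finger_gap: 0.0462
grasp_force: 0.0
```

Emit:
send_rows(
  targets=[
    {"x": 0, "y": 0, "z": -14, "rx": 0, "ry": 0, "rz": 0, "fingers": 0.5},
    {"x": 0, "y": 0, "z": -8, "rx": 0, "ry": 0, "rz": 0, "fingers": 0.5},
    {"x": 0, "y": 0, "z": 0, "rx": 0, "ry": 0, "rz": 0, "fingers": 0.5},
    {"x": 0, "y": 0, "z": 0, "rx": 0, "ry": 0, "rz": 0, "fingers": 0},
    {"x": 0, "y": 0, "z": 0, "rx": 0, "ry": 0, "rz": 0, "fingers": 0},
    {"x": 0, "y": 0, "z": 0, "rx": 0, "ry": 0, "rz": 0, "fingers": 0},
    {"x": 0, "y": 0, "z": 0, "rx": 0, "ry": 0, "rz": 0, "fingers": 0},
    {"x": 0, "y": 0, "z": 0, "rx": 0, "ry": 0, "rz": 0, "fingers": 0},
    {"x": 0, "y": 0, "z": 0, "rx": 0, "ry": 0, "rz": 0, "fingers": 0},
  ],
  force=40,
)

```text
clock: 22.08
tool_pos: [0.464, 0.3569, -0.0175]
tool_rot: [-3.141, -0.001, 0.058]
wrist_force: [-0.5, -0.4, 3.8]
finger_gap: 0.0158
grasp_force: 40.0
```

Emit:
send_rows(
  targets=[
    {"x": 0, "y": 0, "z": 20, "rx": 0, "ry": 0, "rz": 0, "fingers": 0},
    {"x": 0, "y": 0, "z": 35, "rx": 0, "ry": 0, "rz": 0, "fingers": 0},
    {"x": 0, "y": 0, "z": 40, "rx": 0, "ry": 0, "rz": 0, "fingers": 0},
    {"x": 0, "y": 0, "z": 32, "rx": 0, "ry": 0, "rz": 0.106, "fingers": 0},
    {"x": 15.8, "y": -35.9, "z": 0, "rx": 0, "ry": 0, "rz": 0.106, "fingers": 0},
    {"x": 15.8, "y": -35.9, "z": 0, "rx": 0, "ry": 0, "rz": 0.106, "fingers": 0},
    {"x": 15.8, "y": -35.9, "z": 0, "rx": 0, "ry": 0, "rz": 0.106, "fingers": 0},
    {"x": 15.8, "y": -35.9, "z": 0, "rx": 0, "ry": 0, "rz": 0.106, "fingers": 0},
    {"x": 15.8, "y": -35.9, "z": 0, "rx": 0, "ry": 0, "rz": 0.106, "fingers": 0},
    {"x": 15.8, "y": -35.9, "z": 0, "rx": 0, "ry": 0, "rz": 0.106, "fingers": 0},
  ],
  force=40,
)

```text
clock: 22.92
tool_pos: [0.5585, 0.1396, 0.1088]
tool_rot: [-3.141, 0.0, 0.805]
wrist_force: [1.3, 0.5, -2.1]
finger_gap: 0.0155
grasp_force: 40.0
```

Emit:
send_rows(
  targets=[
    {"x": 15.8, "y": -35.9, "z": 0, "rx": 0, "ry": 0, "rz": 0.106, "fingers": 0},
    {"x": 15.8, "y": -35.9, "z": 0, "rx": 0, "ry": 0, "rz": 0.106, "fingers": 0},
    {"x": 15.8, "y": -35.9, "z": 0, "rx": 0, "ry": 0, "rz": 0.106, "fingers": 0},
    {"x": 0, "y": 0, "z": 0, "rx": 0, "ry": 0, "rz": 0, "fingers": 0},
    {"x": 0, "y": 0, "z": -30, "rx": 0, "ry": 0, "rz": 0, "fingers": 0},
    {"x": 0, "y": 0, "z": -35, "rx": 0, "ry": 0, "rz": 0, "fingers": 0},
    {"x": 0, "y": 0, "z": -33, "rx": 0, "ry": 0, "rz": 0, "fingers": 0},
    {"x": 0, "y": 0, "z": 0, "rx": 0, "ry": 0, "rz": 0, "fingers": 0.32},
    {"x": 0, "y": 0, "z": 0, "rx": 0, "ry": 0, "rz": 0, "fingers": 0.32},
    {"x": 0, "y": 0, "z": 0, "rx": 0, "ry": 0, "rz": 0, "fingers": 0.32},
  ],
  force=40,
)

```text
clock: 23.75
tool_pos: [0.6071, 0.0337, 0.0126]
tool_rot: [3.14, -0.001, 1.118]
wrist_force: [0.8, 0.4, 1.4]
finger_gap: 0.0283
grasp_force: 0.0
```

Emit:
send_rows(
  targets=[
    {"x": 0, "y": 0, "z": 0, "rx": 0, "ry": 0, "rz": 0, "fingers": 0.32},
    {"x": 0, "y": 0, "z": 30, "rx": 0, "ry": 0, "rz": 0, "fingers": 0.32},
    {"x": 0, "y": 0, "z": 35, "rx": 0, "ry": 0, "rz": 0, "fingers": 0.4},
    {"x": 0, "y": 0, "z": 35, "rx": 0, "ry": 0, "rz": 0, "fingers": 0.5},
  ],
)

```text
clock: 24.08
tool_pos: [0.6063, 0.0338, 0.1141]
tool_rot: [3.14, -0.001, 1.118]
wrist_force: [1.5, -0.1, 0.0]
finger_gap: 0.0388
grasp_force: 0.0
```

```bash
cat > lid.py <<'E'
from h import *
def circ(q):
    A=np.c_[2*q[:,:2],np.ones(len(q))];s=np.linalg.lstsq(A,(q[:,:2]**2).sum(1),rcond=None)[0];return s[:2].round(4),np.sqrt(s[2]+s[0]**2+s[1]**2).round(4)
for cam in("top","scene"):
    im=shot(cam);P=world(im);hsv=cv2.cvtColor(im["color"],cv2.COLOR_RGB2HSV)
    for nm,cc,zk,zp in(("tile",(.4535,-.126),.064,.023),("pot",(.626,.0247),.128,.087)):
        d=np.hypot(P[...,0]-cc[0],P[...,1]-cc[1])
        k=P[(d<.025)&(abs(P[...,2]-zk)<.006)]
        q=P[(d<.084)&(d>.03)&(abs(P[...,2]-zp)<.008)]
        if len(k)>5: print(cam,nm,"knobtop",len(k),k.mean(0).round(4),circ(k))
        if len(q)>50:
            A=np.c_[q[:,:2]-cc,np.ones(len(q))];s=np.linalg.lstsq(A,q[:,2],rcond=None)[0]
            h=cv2.convexHull(q[:,:2].astype(np.float32))[:,0]
            print(cam,nm,"plate",len(q),"slopes,z",s.round(4),"hull",circ(h))
E
python3 -c "from h import *;find()"; python3 lid.py
```

```text
top in pot 123 [0.605 0.01  0.03 ] 0.044
scene in pot 220 [0.61  0.01  0.032] 0.041
{'clock': 24.1833, 'tool_pos': [0.6116, 0.0332, 0.1205], 'tool_rot': [3.1259, -0.0054, 1.1182], 'wrist_force': [0.5376, -0.4252, 0.7772], 'finger_gap': 0.045, 'grasp_force': 0.0}
top tile knobtop 34 [ 0.4565 -0.1266  0.0644] (array([ 0.4566, -0.1267]), np.float64(0.0092))
top tile plate 1124 slopes,z [-0.0006 -0.0037  0.0238] hull (array([ 0.4571, -0.127 ]), np.float64(0.0792))
scene tile knobtop 33 [ 0.4568 -0.1236  0.0651] (array([ 0.4555, -0.1247]), np.float64(0.0095))
scene tile plate 647 slopes,z [-0.0052 -0.0056  0.0261] hull (array([ 0.4551, -0.1261]), np.float64(0.0796))
scene pot plate 231 slopes,z [ 0.0011 -0.0007  0.082 ] hull (array([0.6246, 0.0261]), np.float64(0.0748))
```

All four castings are in the pot with a top height of 0.044 m, and the board is empty. Next I'll regrip the lid at (0.456, -0.126).

Emit:
send_rows(
  targets=[
    {"x": -25, "y": -26.6, "z": 0, "rx": 0, "ry": 0, "rz": 0, "fingers": 0.65},
    {"x": -25, "y": -26.6, "z": 0, "rx": 0, "ry": 0, "rz": 0, "fingers": 0.65},
    {"x": -25, "y": -26.6, "z": 0, "rx": 0, "ry": 0, "rz": 0, "fingers": 0.65},
    {"x": -25, "y": -26.6, "z": 0, "rx": 0, "ry": 0, "rz": 0, "fingers": 0.65},
    {"x": -25, "y": -26.6, "z": 0, "rx": 0, "ry": 0, "rz": 0, "fingers": 0.65},
    {"x": -25, "y": -26.6, "z": 0, "rx": 0, "ry": 0, "rz": 0, "fingers": 0.65},
    {"x": 0, "y": 0, "z": -20, "rx": 0, "ry": 0, "rz": 0, "fingers": 0.65},
    {"x": 0, "y": 0, "z": -30, "rx": 0, "ry": 0, "rz": 0, "fingers": 0.65},
    {"x": 0, "y": 0, "z": -20, "rx": 0, "ry": 0, "rz": 0, "fingers": 0.65},
    {"x": 0, "y": 0, "z": 0, "rx": 0, "ry": 0, "rz": 0, "fingers": 0.65},
  ],
  force=40,
)

```text
clock: 25.12
tool_pos: [0.4522, -0.1245, 0.0373]
tool_rot: [-3.133, -0.0, 1.117]
wrist_force: [-0.4, 0.8, -0.4]
finger_gap: 0.0604
grasp_force: 0.0
```

Emit:
send_rows(
  targets=[
    {"x": 0, "y": 0, "z": -20, "rx": 0, "ry": 0, "rz": 0, "fingers": 0.65},
    {"x": 0, "y": 0, "z": -18, "rx": 0, "ry": 0, "rz": 0, "fingers": 0.65},
    {"x": 0, "y": 0, "z": 0, "rx": 0, "ry": 0, "rz": 0, "fingers": 0.65},
    {"x": 0, "y": 0, "z": 0, "rx": 0, "ry": 0, "rz": 0, "fingers": 0},
    {"x": 0, "y": 0, "z": 0, "rx": 0, "ry": 0, "rz": 0, "fingers": 0},
    {"x": 0, "y": 0, "z": 0, "rx": 0, "ry": 0, "rz": 0, "fingers": 0},
    {"x": 0, "y": 0, "z": 0, "rx": 0, "ry": 0, "rz": 0, "fingers": 0},
    {"x": 0, "y": 0, "z": 0, "rx": 0, "ry": 0, "rz": 0, "fingers": 0},
    {"x": 0, "y": 0, "z": 0, "rx": 0, "ry": 0, "rz": 0, "fingers": 0},
    {"x": 0, "y": 0, "z": 0, "rx": 0, "ry": 0, "rz": 0, "fingers": 0},
  ],
  force=45,
)

```text
clock: 25.95
tool_pos: [0.4562, -0.1261, 0.0035]
tool_rot: [3.141, 0.0, 1.118]
wrist_force: [-0.6, -0.0, 4.9]
finger_gap: 0.0253
grasp_force: 45.0
```

Emit:
send_rows(
  targets=[
    {"x": 0, "y": 0, "z": 10, "rx": 0, "ry": 0, "rz": 0, "fingers": 0},
    {"x": 0, "y": 0, "z": 25, "rx": 0, "ry": 0, "rz": 0, "fingers": 0},
    {"x": 0, "y": 0, "z": 30, "rx": 0, "ry": 0, "rz": 0, "fingers": 0},
    {"x": 0, "y": 0, "z": 30, "rx": 0, "ry": 0, "rz": 0, "fingers": 0},
    {"x": 28.3, "y": 25.2, "z": 5, "rx": 0, "ry": 0, "rz": 0, "fingers": 0},
    {"x": 28.3, "y": 25.2, "z": 0, "rx": 0, "ry": 0, "rz": 0, "fingers": 0},
    {"x": 28.3, "y": 25.2, "z": 0, "rx": 0, "ry": 0, "rz": 0, "fingers": 0},
    {"x": 28.3, "y": 25.2, "z": 0, "rx": 0, "ry": 0, "rz": 0, "fingers": 0},
    {"x": 28.3, "y": 25.2, "z": 0, "rx": 0, "ry": 0, "rz": 0, "fingers": 0},
    {"x": 28.2, "y": 25, "z": 0, "rx": 0, "ry": 0, "rz": 0, "fingers": 0},
  ],
  force=45,
)

```text
clock: 26.78
tool_pos: [0.626, 0.0266, 0.1022]
tool_rot: [-3.14, 0.001, 1.118]
wrist_force: [-0.2, -1.8, -2.8]
finger_gap: 0.0259
grasp_force: 45.0
```

Emit:
send_rows(
  targets=[
    {"x": 0, "y": 0, "z": 0, "rx": 0, "ry": 0, "rz": 0, "fingers": 0},
    {"x": 0, "y": 0, "z": 0, "rx": 0, "ry": 0, "rz": 0, "fingers": 0},
  ],
)

```text
clock: 26.95
tool_pos: [0.6257, 0.0267, 0.1015]
tool_rot: [-3.14, 0.001, 1.121]
wrist_force: [-0.1, 0.0, -2.0]
finger_gap: 0.0254
grasp_force: 45.0
```

Run:
```python
from h import *
from lid import circ
for cam in("top","scene"):
    im=shot(cam);P=world(im)
    d=np.hypot(P[...,0]-.626,P[...,1]-.025)
    q=P[(d<.09)&(d>.03)&(P[...,2]>.095)&(P[...,2]<.13)]
    if len(q)>50:
        A=np.c_[q[:,:2]-[.626,.025],np.ones(len(q))];s=np.linalg.lstsq(A,q[:,2],rcond=None)[0]
        h=cv2.convexHull(q[:,:2].astype(np.float32))[:,0]
        print(cam,len(q),s.round(4),np.median(q[:,2]),circ(h),q.min(0),q.max(0))
st()
```

```text
scene pot knobtop 80 [0.6312 0.0334 0.1263] (array([0.6282, 0.0282]), np.float64(0.0158))
scene pot plate 129 slopes,z [-0.0046 -0.0111  0.0826] hull (array([0.6259, 0.0282]), np.float64(0.0736))
top 254 [-0.0272 -0.0024  0.1223] 0.1222350170401405 (array([0.6335, 0.0221]), np.float64(0.0733)) [ 0.57892946 -0.05562069  0.11442648] [0.69295911 0.09469683 0.12877995]
scene 1033 [-0.0072 -0.0081  0.1244] 0.12436156147696475 (array([0.6235, 0.0248]), np.float64(0.0795)) [ 0.54430429 -0.05635898  0.11537944] [0.70206433 0.10509718 0.12909895]
{'clock': 27.15, 'tool_pos': [0.6244, 0.0242, 0.1026], 'tool_rot': [-3.1402, 0.0008, 1.1168], 'wrist_force': [-0.4693, -0.2806, -2.1257], 'finger_gap': 0.0253, 'grasp_force': 44.999}
```

Emit:
send_rows(
  targets=[
    {"x": 1, "y": 0, "z": -10, "rx": 0, "ry": 0, "rz": 0, "fingers": 0},
    {"x": 0, "y": 0, "z": -10, "rx": 0, "ry": 0, "rz": 0, "fingers": 0},
    {"x": 0, "y": 0, "z": -7, "rx": 0, "ry": 0, "rz": 0, "fingers": 0},
    {"x": 0, "y": 0, "z": -4, "rx": 0, "ry": 0, "rz": 0, "fingers": 0},
    {"x": 0, "y": 0, "z": -3, "rx": 0, "ry": 0, "rz": 0, "fingers": 0},
    {"x": 0, "y": 0, "z": 0, "rx": 0, "ry": 0, "rz": 0, "fingers": 0},
    {"x": 0, "y": 0, "z": 0, "rx": 0, "ry": 0, "rz": 0, "fingers": 0},
  ],
  force=45,
)

```text
clock: 27.73
tool_pos: [0.6267, 0.0249, 0.0689]
tool_rot: [3.141, -0.0, 1.118]
wrist_force: [0.2, -0.2, -3.4]
finger_gap: 0.0254
grasp_force: 45.0
```

Emit:
send_rows(
  targets=[
    {"x": 0, "y": 0, "z": -2, "rx": 0, "ry": 0, "rz": 0, "fingers": 0},
    {"x": 0, "y": 0, "z": 0, "rx": 0, "ry": 0, "rz": 0, "fingers": 0},
    {"x": 0, "y": 0, "z": 0, "rx": 0, "ry": 0, "rz": 0, "fingers": 0.65},
    {"x": 0, "y": 0, "z": 0, "rx": 0, "ry": 0, "rz": 0, "fingers": 0.65},
    {"x": 0, "y": 0, "z": 0, "rx": 0, "ry": 0, "rz": 0, "fingers": 0.65},
    {"x": 0, "y": 0, "z": 0, "rx": 0, "ry": 0, "rz": 0, "fingers": 0.65},
    {"x": 0, "y": 0, "z": 0, "rx": 0, "ry": 0, "rz": 0, "fingers": 0.65},
    {"x": 0, "y": 0, "z": 20, "rx": 0, "ry": 0, "rz": 0, "fingers": 0.65},
    {"x": 0, "y": 0, "z": 25, "rx": 0, "ry": 0, "rz": 0, "fingers": 0.65},
    {"x": 0, "y": 0, "z": 30, "rx": 0, "ry": 0, "rz": 0, "fingers": 0.65},
  ],
  force=45,
)

```text
clock: 28.57
tool_pos: [0.6252, 0.0252, 0.141]
tool_rot: [-3.138, 0.001, 1.118]
wrist_force: [0.2, 0.2, 0.2]
finger_gap: 0.0602
grasp_force: 0.0
```

Emit:
send_rows(
  targets=[
    {"x": -20, "y": -30, "z": 10, "rx": 0, "ry": 0, "rz": -0.08, "fingers": 0.6},
    {"x": -20, "y": -35, "z": 0, "rx": 0, "ry": 0, "rz": -0.12, "fingers": 0.6},
    {"x": -20, "y": -35, "z": 0, "rx": 0, "ry": 0, "rz": -0.12, "fingers": 0.6},
    {"x": -20, "y": -35, "z": 0, "rx": 0, "ry": 0, "rz": -0.12, "fingers": 0.6},
    {"x": -20, "y": -35, "z": 0, "rx": 0, "ry": 0, "rz": -0.12, "fingers": 0.6},
    {"x": -20, "y": -35, "z": 0, "rx": 0, "ry": 0, "rz": -0.12, "fingers": 0.6},
  ],
)

```text
clock: 29.07
tool_pos: [0.5055, -0.1813, 0.1522]
tool_rot: [3.141, -0.0, 0.432]
wrist_force: [0.2, 0.4, -0.0]
finger_gap: 0.0556
grasp_force: 0.0
```

```bash
python3 lid.py
python3 - <<'E'
from h import *
st()
im=shot("scene","scene3.png",crop=(120,100,320,260),scale=3.5);P=world(im);hsv=cv2.cvtColor(im["color"],cv2.COLOR_RGB2HSV)
ang=-.505;
b=(hsv[...,0]>100)&(hsv[...,0]<125)&(hsv[...,1]>90)&(np.hypot(P[...,0]-.487,P[...,1]+.36)<.1)&(P[...,2]>.03)
q=P[b];r=cv2.minAreaRect(q[:,:2].astype(np.float32));print("panel",r,q[:,2].mean())
b=(hsv[...,0]<22)&(hsv[...,1]>130)&(np.hypot(P[...,0]-.41,P[...,1]+.318)<.04)&(P[...,2]>.03)
q=P[b];print("tab",len(q),q.mean(0),np.median(q[:,2]))
E
```

```text
top pot knobtop 37 [0.6282 0.0236 0.1282] (array([0.6283, 0.0239]), np.float64(0.0092))
top pot plate 1168 slopes,z [ 0.0006 -0.0043  0.0879] hull (array([0.628 , 0.0239]), np.float64(0.079))
scene pot knobtop 49 [0.6277 0.0283 0.1288] (array([0.627 , 0.0262]), np.float64(0.0098))
scene pot plate 1149 slopes,z [-0.0034 -0.0061  0.0898] hull (array([0.6266, 0.0249]), np.float64(0.0798))
{'clock': 29.1667, 'tool_pos': [0.5042, -0.1849, 0.1522], 'tool_rot': [3.1399, 0.0015, 0.4284], 'wrist_force': [0.8361, 0.6079, 0.1971], 'finger_gap': 0.056, 'grasp_force': 0.0}
panel ((0.486935019493103, -0.35419052839279175), (0.1347000002861023, 0.12248671054840088), 62.24033737182617) 0.06471621210562843
tab 39 [ 0.41475107 -0.31498875  0.06404999] 0.06442954578193838
```

View pics/scene3.png

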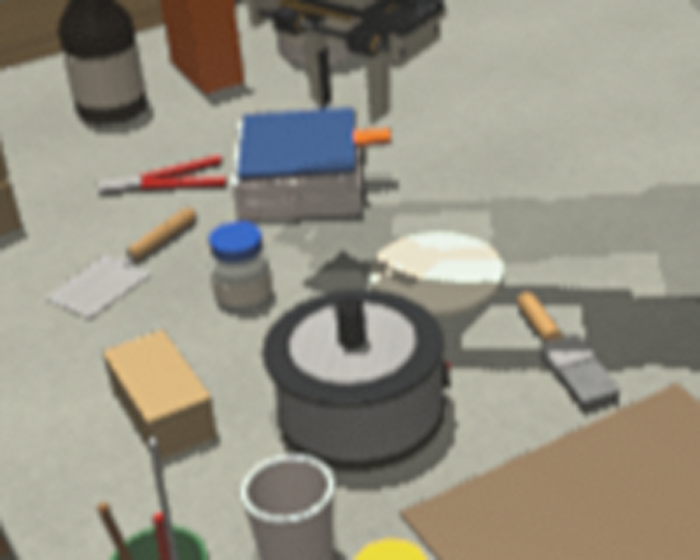

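The lid sits seated and level, with its centre at crop (350,340) about 2 mm off the pot axis. The timer's tab is at crop (372,136). I'm going to the tab next.

Emit:
send_rows(
  targets=[
    {"x": -19.8, "y": -27.3, "z": 0, "rx": 0, "ry": 0, "rz": -0.118, "fingers": 0.55},
    {"x": -19.8, "y": -27.3, "z": 0, "rx": 0, "ry": 0, "rz": -0.118, "fingers": 0.55},
    {"x": -19.8, "y": -27.3, "z": 0, "rx": 0, "ry": 0, "rz": -0.118, "fingers": 0.55},
    {"x": -19.8, "y": -27.3, "z": 0, "rx": 0, "ry": 0, "rz": -0.118, "fingers": 0.55},
    {"x": -19.8, "y": -27.3, "z": 0, "rx": 0, "ry": 0, "rz": -0.118, "fingers": 0.55},
    {"x": 0, "y": 0, "z": -20, "rx": 0, "ry": 0, "rz": -0.118, "fingers": 0.55},
    {"x": 0, "y": 0, "z": -30, "rx": 0, "ry": 0, "rz": -0.118, "fingers": 0.55},
    {"x": 0, "y": 0, "z": -30, "rx": 0, "ry": 0, "rz": -0.118, "fingers": 0.55},
    {"x": 0, "y": 0, "z": -10, "rx": 0, "ry": 0, "rz": 0, "fingers": 0.55},
    {"x": 0, "y": 0, "z": 0, "rx": 0, "ry": 0, "rz": 0, "fingers": 0.55},
  ],
  force=30,
)

```text
clock: 30.05
tool_pos: [0.4068, -0.3139, 0.0595]
tool_rot: [-3.139, 0.006, -0.501]
wrist_force: [-0.8, -0.0, 0.2]
finger_gap: 0.051
grasp_force: 0.0
```

Emit:
send_rows(
  targets=[
    {"x": 0, "y": 0, "z": 0, "rx": 0, "ry": 0, "rz": 0, "fingers": 0.55},
    {"x": 0, "y": 0, "z": 0, "rx": 0, "ry": 0, "rz": 0, "fingers": 0.55},
  ],
)

```text
clock: 30.22
tool_pos: [0.409, -0.317, 0.0635]
tool_rot: [3.141, -0.003, -0.502]
wrist_force: [-0.1, -0.6, 0.3]
finger_gap: 0.0511
grasp_force: 0.0
```

Run:
```python
from h import *
im=shot("scene","tab.png",crop=(160,60,280,180),scale=5);st()
```

```text
{'clock': 30.2667, 'tool_pos': [0.409, -0.3173, 0.0637], 'tool_rot': [3.1405, -0.0031, -0.5031], 'wrist_force': [-0.3993, 0.3029, 0.008], 'finger_gap': 0.0512, 'grasp_force': 0.0}
```

View pics/tab.png

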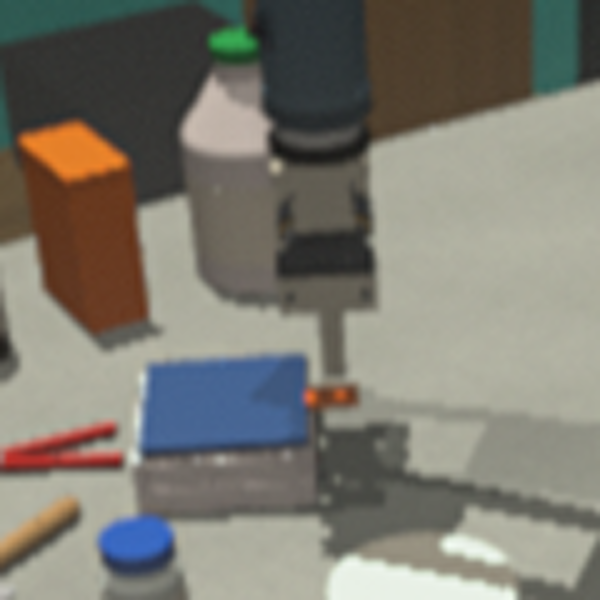

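The finger at (333,345) lines up with the orange tab at (330,397), clear of the panel edge. I'll lower and grip.

Emit:
send_rows(
  targets=[
    {"x": -2, "y": 1, "z": -15, "rx": 0, "ry": 0, "rz": 0, "fingers": 0.55},
    {"x": 0, "y": 0, "z": -20, "rx": 0, "ry": 0, "rz": 0, "fingers": 0.55},
    {"x": 0, "y": 0, "z": -15, "rx": 0, "ry": 0, "rz": 0, "fingers": 0.55},
    {"x": 0, "y": 0, "z": 0, "rx": 0, "ry": 0, "rz": 0, "fingers": 0.3},
    {"x": 0, "y": 0, "z": 0, "rx": 0, "ry": 0, "rz": 0, "fingers": 0},
    {"x": 0, "y": 0, "z": 0, "rx": 0, "ry": 0, "rz": 0, "fingers": 0},
    {"x": 0, "y": 0, "z": 0, "rx": 0, "ry": 0, "rz": 0, "fingers": 0},
    {"x": 0, "y": 0, "z": 0, "rx": 0, "ry": 0, "rz": 0, "fingers": 0},
    {"x": 0, "y": 0, "z": 0, "rx": 0, "ry": 0, "rz": 0, "fingers": 0},
  ],
  force=30,
)

```text
clock: 31.02
tool_pos: [0.4066, -0.316, 0.013]
tool_rot: [3.141, -0.003, -0.506]
wrist_force: [2.4, 0.7, 1.2]
finger_gap: 0.0233
grasp_force: 30.0
```

Run:
```python
import numpy as np
# arc increments: commanded shifts in world mm, contact at radius .156
a0=.04;A=np.linspace(a0,1.83,16);d=np.array([.875,-.484])
x=-.156*np.cos(A)+.005*np.sin(A);z=.156*np.sin(A)+.005*np.cos(A)
for a,dx,dz in zip(A[1:],np.diff(x)*1e3,np.diff(z)*1e3):print(a.round(2),(dx*d).round(1),dz.round(1))
```

```text
0.16 [ 2.1 -1.2] 18.5
0.28 [ 4.  -2.2] 18.0
0.4 [ 5.9 -3.3] 17.4
0.52 [ 7.7 -4.2] 16.4
0.64 [ 9.3 -5.2] 15.3
0.76 [10.8 -6. ] 13.9
0.88 [12.2 -6.8] 12.3
0.99 [13.4 -7.4] 10.6
1.11 [14.4 -8. ] 8.7
1.23 [15.2 -8.4] 6.6
1.35 [15.8 -8.7] 4.5
1.47 [16.2 -8.9] 2.3
1.59 [16.3 -9. ] 0.1
1.71 [16.2 -9. ] -2.1
1.83 [15.9 -8.8] -4.3
```

Gripped at a 23 mm gap. I'll follow the arc in two parts.

Emit:
send_rows(
  targets=[
    {"x": 2.1, "y": -1.2, "z": 18.5, "rx": 0, "ry": 0, "rz": 0, "fingers": 0},
    {"x": 4, "y": -2.2, "z": 18, "rx": 0, "ry": 0, "rz": 0, "fingers": 0},
    {"x": 5.9, "y": -3.3, "z": 17.4, "rx": 0, "ry": 0, "rz": 0, "fingers": 0},
    {"x": 7.7, "y": -4.2, "z": 16.4, "rx": 0, "ry": 0, "rz": 0, "fingers": 0},
    {"x": 9.3, "y": -5.2, "z": 15.3, "rx": 0, "ry": 0, "rz": 0, "fingers": 0},
  ],
  force=30,
)

```text
clock: 31.43
tool_pos: [0.4327, -0.3302, 0.0976]
tool_rot: [-3.141, 0.005, -0.506]
wrist_force: [-1.3, 0.4, -5.9]
finger_gap: 0.0239
grasp_force: 30.0
```

Emit:
send_rows(
  targets=[
    {"x": 10.8, "y": -6, "z": 13.9, "rx": 0, "ry": 0, "rz": 0, "fingers": 0},
    {"x": 12.2, "y": -6.8, "z": 12.3, "rx": 0, "ry": 0, "rz": 0, "fingers": 0},
    {"x": 13.4, "y": -7.4, "z": 10.6, "rx": 0, "ry": 0, "rz": 0, "fingers": 0},
    {"x": 14.4, "y": -8, "z": 8.7, "rx": 0, "ry": 0, "rz": 0, "fingers": 0},
    {"x": 15.2, "y": -8.4, "z": 6.6, "rx": 0, "ry": 0, "rz": 0, "fingers": 0},
    {"x": 15.8, "y": -8.7, "z": 4.5, "rx": 0, "ry": 0, "rz": 0, "fingers": 0},
    {"x": 16.2, "y": -8.9, "z": 2.3, "rx": 0, "ry": 0, "rz": 0, "fingers": 0},
  ],
  force=30,
)

```text
clock: 32.02
tool_pos: [0.5317, -0.3846, 0.158]
tool_rot: [-3.141, 0.003, -0.506]
wrist_force: [-4.5, 3.6, 5.8]
finger_gap: 0.0235
grasp_force: 30.0
```

Emit:
send_rows(
  targets=[
    {"x": 16.3, "y": -9, "z": 0.1, "rx": 0, "ry": 0, "rz": 0, "fingers": 0},
    {"x": 16.2, "y": -9, "z": -2.1, "rx": 0, "ry": 0, "rz": 0, "fingers": 0},
    {"x": 15.9, "y": -8.8, "z": -4.3, "rx": 0, "ry": 0, "rz": 0, "fingers": 0},
    {"x": 0, "y": 0, "z": 0, "rx": 0, "ry": 0, "rz": 0, "fingers": 0},
    {"x": 0, "y": 0, "z": 0, "rx": 0, "ry": 0, "rz": 0, "fingers": 0},
  ],
  force=30,
)

```text
clock: 32.43
tool_pos: [0.5844, -0.4137, 0.153]
tool_rot: [3.141, -0.008, -0.505]
wrist_force: [5.4, 1.5, 7.6]
finger_gap: 0.0186
grasp_force: 34.4
```

```bash
cat > ang.py <<'E'
from h import *
d=np.array([.875,-.484]);H=np.array([.5434,-.3918])
def ang():
  for cam in("top","scene"):
    im=shot(cam);P=world(im);hsv=cv2.cvtColor(im["color"],cv2.COLOR_RGB2HSV)
    rel=(P[...,:2]-H);s=rel@d;t=rel@np.array([.484,.875])
    b=(hsv[...,0]>98)&(hsv[...,0]<128)&(hsv[...,1]>70)&(abs(s)<.2)&(abs(t)<.075)&(P[...,2]>.04)&(P[...,2]<.25)
    if b.sum()>20:
        S,Z=s[b],P[...,2][b]-.0523
        vx,vy,x0,y0=cv2.fitLine(np.c_[S,Z].astype(np.float32),cv2.DIST_HUBER,0,.01,.01).ravel()
        if vy<0:vx,vy=-vx,-vy
        print(cam,b.sum(),"angle",np.arctan2(vy,-vx).round(3),"S",S.min().round(3),S.max().round(3),"Z",Z.min().round(3),Z.max().round(3))
    o=(hsv[...,0]<22)&(hsv[...,1]>130)&(abs(s)<.2)&(abs(t)<.03)&(P[...,2]>.05)&(P[...,2]<.25)
    if o.sum()>4: print(cam,"tab",o.sum(),"s",s[o].mean().round(4),"z",P[...,2][o].mean().round(4),"t",t[o].mean().round(4),"ang",np.arctan2(P[...,2][o].mean()-.0523,-s[o].mean()).round(3))
  st()
if __name__=="__main__": ang()
E
python3 ang.py
```

```text
top 85 angle 1.751 S 0.001 0.027 Z 0.002 0.132
scene 52 angle 1.731 S 0.001 0.025 Z 0.012 0.131
scene tab 39 s 0.0286 z 0.2038 t 0.0071 ang 1.757
{'clock': 32.5333, 'tool_pos': [0.5839, -0.4134, 0.1532], 'tool_rot': [3.1414, -0.0073, -0.5056], 'wrist_force': [4.4866, 1.3839, 8.2849], 'finger_gap': 0.0186, 'grasp_force': 34.4669}
```

Emit:
send_rows(
  targets=[
    {"x": 5, "y": -2.8, "z": -1, "rx": 0, "ry": 0, "rz": 0, "fingers": 0},
    {"x": 5, "y": -2.8, "z": -1, "rx": 0, "ry": 0, "rz": 0, "fingers": 0},
    {"x": 0, "y": 0, "z": 0, "rx": 0, "ry": 0, "rz": 0, "fingers": 0},
    {"x": 0, "y": 0, "z": 0, "rx": 0, "ry": 0, "rz": 0, "fingers": 0},
  ],
)

```text
clock: 32.87
tool_pos: [0.5931, -0.4185, 0.1504]
tool_rot: [-3.141, -0.005, -0.506]
wrist_force: [5.1, 1.2, 4.7]
finger_gap: 0.0183
grasp_force: 32.9
```

```bash
python3 ang.py;  python3 - <<'E'
from h import *
im=shot("scene","tab2.png",crop=(160,50,280,170),scale=5)
E
```

```text
top 85 angle 1.803 S 0.001 0.038 Z 0.003 0.133
scene 58 angle 1.805 S 0.002 0.031 Z 0.006 0.131
scene tab 43 s 0.0381 z 0.2009 t 0.0068 ang 1.822
{'clock': 32.9667, 'tool_pos': [0.5931, -0.4185, 0.1504], 'tool_rot': [-3.1414, -0.0052, -0.5056], 'wrist_force': [3.7833, 0.188, 5.1628], 'finger_gap': 0.0182, 'grasp_force': 33.0136}
```

View pics/tab2.png

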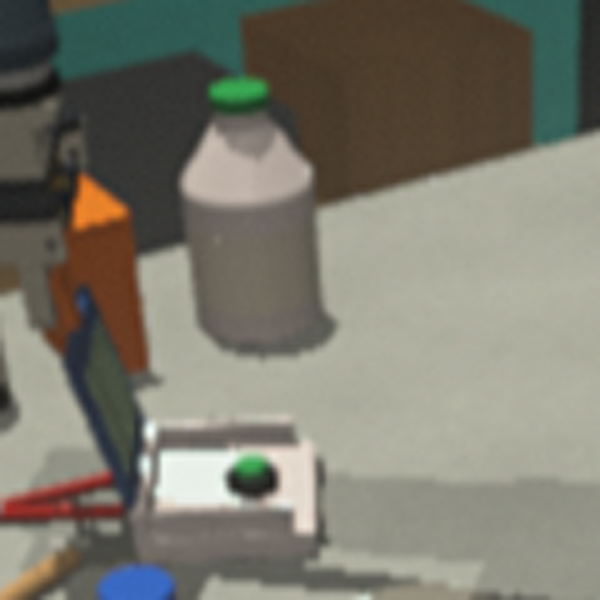

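The display now leans back at 1.80 rad, with its panel at crop (105,390). The green button is uncovered at (252,475). I'll release it.

Emit:
send_rows(
  targets=[
    {"x": 0, "y": 0, "z": 0, "rx": 0, "ry": 0, "rz": 0, "fingers": 0.6},
    {"x": 0, "y": 0, "z": 0, "rx": 0, "ry": 0, "rz": 0, "fingers": 0.6},
    {"x": 0, "y": 0, "z": 0, "rx": 0, "ry": 0, "rz": 0, "fingers": 0.6},
    {"x": 0, "y": 0, "z": 0, "rx": 0, "ry": 0, "rz": 0, "fingers": 0.6},
    {"x": 0, "y": 0, "z": 0, "rx": 0, "ry": 0, "rz": 0, "fingers": 0.6},
    {"x": 0, "y": 0, "z": 0, "rx": 0, "ry": 0, "rz": 0, "fingers": 0.6},
    {"x": 0, "y": 0, "z": 0, "rx": 0, "ry": 0, "rz": 0, "fingers": 0.6},
  ],
)

```text
clock: 33.6
tool_pos: [0.5907, -0.4181, 0.1478]
tool_rot: [-3.141, 0.001, -0.506]
wrist_force: [0.2, 0.1, 0.7]
finger_gap: 0.0552
grasp_force: 0.0
```

Emit:
send_rows(
  targets=[
    {"x": 0, "y": 0, "z": 20, "rx": 0, "ry": 0, "rz": 0, "fingers": 0.6},
    {"x": 0, "y": 0, "z": 30, "rx": 0, "ry": 0, "rz": 0, "fingers": 0.6},
    {"x": 0, "y": 0, "z": 30, "rx": 0, "ry": 0, "rz": 0, "fingers": 0.6},
    {"x": 0, "y": 0, "z": 0, "rx": 0, "ry": 0, "rz": 0, "fingers": 0.6},
  ],
)

```text
clock: 33.93
tool_pos: [0.593, -0.4202, 0.2358]
tool_rot: [3.139, -0.011, -0.506]
wrist_force: [0.7, -0.7, 1.4]
finger_gap: 0.056
grasp_force: 0.0
```

```bash
python3 ang.py
python3 - <<'E'
from h import *
for cam in("top","scene"):
    im=shot(cam);P=world(im);hsv=cv2.cvtColor(im["color"],cv2.COLOR_RGB2HSV)
    g=(hsv[...,0]>45)&(hsv[...,0]<80)&(hsv[...,1]>110)&(hsv[...,2]>70)&(np.hypot(P[...,0]-.47,P[...,1]+.351)<.05)
    if g.sum(): print(cam,g.sum(),P[g].mean(0),np.median(P[g],0),P[g].max(0),P[g].min(0))
E
```

```text
top 93 angle 1.804 S 0.001 0.035 Z 0.005 0.13
scene 51 angle 1.79 S 0.001 0.033 Z 0.011 0.129
scene tab 46 s 0.0378 z 0.2027 t 0.0069 ang 1.817
{'clock': 34.0333, 'tool_pos': [0.5916, -0.4188, 0.2301], 'tool_rot': [3.1406, -0.0036, -0.5062], 'wrist_force': [-0.0978, 0.1489, -0.7308], 'finger_gap': 0.0557, 'grasp_force': 0.0}
scene 16 [ 0.4720678  -0.3424117   0.04981757] [ 0.47237835 -0.34219123  0.04971802] [ 0.48067341 -0.3330943   0.05474638] [ 0.46225549 -0.35091946  0.04261042]
```

The display holds at 1.80 rad. I'll go over the button with the fingers shut.

Emit:
send_rows(
  targets=[
    {"x": -30.4, "y": 17.4, "z": 0, "rx": 0, "ry": 0, "rz": 0, "fingers": 0},
    {"x": -30.4, "y": 17.4, "z": 0, "rx": 0, "ry": 0, "rz": 0, "fingers": 0},
    {"x": -30.4, "y": 17.4, "z": 0, "rx": 0, "ry": 0, "rz": 0, "fingers": 0},
    {"x": -30.4, "y": 17.4, "z": 0, "rx": 0, "ry": 0, "rz": 0, "fingers": 0},
    {"x": 0, "y": 0, "z": -20, "rx": 0, "ry": 0, "rz": 0, "fingers": 0},
    {"x": 0, "y": 0, "z": -35, "rx": 0, "ry": 0, "rz": 0, "fingers": 0},
    {"x": 0, "y": 0, "z": -40, "rx": 0, "ry": 0, "rz": 0, "fingers": 0},
    {"x": 0, "y": 0, "z": -40, "rx": 0, "ry": 0, "rz": 0, "fingers": 0},
    {"x": 0, "y": 0, "z": -30, "rx": 0, "ry": 0, "rz": 0, "fingers": 0},
    {"x": 0, "y": 0, "z": 0, "rx": 0, "ry": 0, "rz": 0, "fingers": 0},
  ],
)

```text
clock: 34.97
tool_pos: [0.4645, -0.3435, 0.055]
tool_rot: [-3.137, 0.015, -0.506]
wrist_force: [-1.1, 0.5, -0.9]
finger_gap: 0.0005
grasp_force: 0.0
```

Run:
```python
from h import *
im=shot("scene","btn.png",crop=(160,60,280,180),scale=5);st()
P=world(im)
m=(np.hypot(P[...,0]-.47,P[...,1]+.349)<.03)&(P[...,2]>.06)&(P[...,2]<.16);q=P[m]
if len(q): print(q.min(0),q.max(0),np.median(q,0),len(q))
```

```text
{'clock': 35.0167, 'tool_pos': [0.4663, -0.3454, 0.0587], 'tool_rot': [-3.1382, 0.0102, -0.5063], 'wrist_force': [-0.3338, 0.4689, 0.4832], 'finger_gap': 0.0003, 'grasp_force': 0.0}
[ 0.45384047 -0.34492559  0.09172566] [ 0.47979358 -0.32573842  0.13384152] [ 0.47089817 -0.33209206  0.11363368] 50
```

View pics/btn.png

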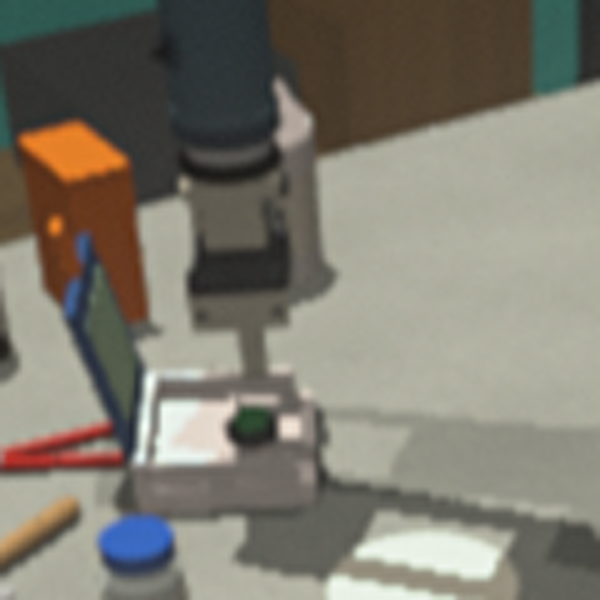

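The fingertip at (255,372) is straight above the button at (252,425). I'll lower and press.

Emit:
send_rows(
  targets=[
    {"x": 0, "y": 0, "z": -18, "rx": 0, "ry": 0, "rz": 0, "fingers": 0},
    {"x": 0, "y": 0, "z": -16, "rx": 0, "ry": 0, "rz": 0, "fingers": 0},
    {"x": 0, "y": 0, "z": 0, "rx": 0, "ry": 0, "rz": 0, "fingers": 0},
    {"x": 0, "y": 0, "z": 0, "rx": 0, "ry": 0, "rz": 0, "fingers": 0},
    {"x": 0, "y": 0, "z": 0, "rx": 0, "ry": 0, "rz": 0, "fingers": 0},
  ],
)

```text
clock: 35.43
tool_pos: [0.4703, -0.3496, 0.0311]
tool_rot: [3.141, -0.003, -0.506]
wrist_force: [0.6, -1.0, -0.6]
finger_gap: 0.0003
grasp_force: 0.0
```

Emit:
send_rows(
  targets=[
    {"x": 0, "y": 0, "z": -4, "rx": 0, "ry": 0, "rz": 0, "fingers": 0},
    {"x": 0, "y": 0, "z": -4, "rx": 0, "ry": 0, "rz": 0, "fingers": 0},
    {"x": 0, "y": 0, "z": 0, "rx": 0, "ry": 0, "rz": 0, "fingers": 0},
  ],
)

```text
clock: 35.68
tool_pos: [0.4693, -0.3485, 0.0211]
tool_rot: [-3.142, 0.0, -0.506]
wrist_force: [0.1, -0.7, -0.8]
finger_gap: 0.0003
grasp_force: 0.0
```

Emit:
send_rows(
  targets=[
    {"x": 0, "y": 0, "z": -4, "rx": 0, "ry": 0, "rz": 0, "fingers": 0},
    {"x": 0, "y": 0, "z": -2, "rx": 0, "ry": 0, "rz": 0, "fingers": 0},
    {"x": 0, "y": 0, "z": 0, "rx": 0, "ry": 0, "rz": 0, "fingers": 0},
    {"x": 0, "y": 0, "z": 0, "rx": 0, "ry": 0, "rz": 0, "fingers": 0},
  ],
)

```text
clock: 36.02
tool_pos: [0.4696, -0.3488, 0.0155]
tool_rot: [3.141, -0.001, -0.506]
wrist_force: [-0.4, 0.5, 4.5]
finger_gap: 0.0004
grasp_force: 2.1
```

Emit:
send_rows(
  targets=[
    {"x": 0, "y": 0, "z": -2, "rx": 0, "ry": 0, "rz": 0, "fingers": 0},
    {"x": 0, "y": 0, "z": 0, "rx": 0, "ry": 0, "rz": 0, "fingers": 0},
    {"x": 0, "y": 0, "z": 0, "rx": 0, "ry": 0, "rz": 0, "fingers": 0},
  ],
)

```text
clock: 36.27
tool_pos: [0.4697, -0.3489, 0.0145]
tool_rot: [3.141, -0.001, -0.506]
wrist_force: [-1.5, 2.7, 12.0]
finger_gap: 0.0001
grasp_force: 5.7
```

At 12 N the button is at its stop, so it is pressed. I'll retreat.

Emit:
send_rows(
  targets=[
    {"x": 0, "y": 0, "z": 10, "rx": 0, "ry": 0, "rz": 0, "fingers": 0},
    {"x": 0, "y": 0, "z": 30, "rx": 0, "ry": 0, "rz": 0, "fingers": 0},
    {"x": -10, "y": 5, "z": 40, "rx": 0, "ry": 0, "rz": 0, "fingers": 0},
    {"x": -30, "y": 15, "z": 20, "rx": 0, "ry": 0, "rz": 0, "fingers": 0},
    {"x": -30, "y": 0, "z": 10, "rx": 0, "ry": 0, "rz": 0, "fingers": 0},
    {"x": -30, "y": -10, "z": 0, "rx": 0, "ry": 0, "rz": 0, "fingers": 0},
    {"x": 0, "y": 0, "z": 0, "rx": 0, "ry": 0, "rz": 0, "fingers": 0},
    {"x": 0, "y": 0, "z": 0, "rx": 0, "ry": 0, "rz": 0, "fingers": 0},
    {"x": 0, "y": 0, "z": 0, "rx": 0, "ry": 0, "rz": 0, "fingers": 0},
  ],
)

```text
clock: 37.02
tool_pos: [0.3696, -0.3386, 0.1232]
tool_rot: [-3.141, -0.0, -0.507]
wrist_force: [-0.0, -0.6, -0.3]
finger_gap: 0.0005
grasp_force: 0.0
```

```bash
python3 ang.py; python3 lid.py
python3 - <<'E'
from h import *
shot("top","final.png",scale=1.5)
E
```

```text
top 343 angle 1.814 S -0.0 0.038 Z -0.002 0.131
top tab 63 s 0.0383 z 0.203 t 0.0012 ang 1.82
scene 85 angle 1.804 S 0.002 0.035 Z 0.011 0.131
scene tab 44 s 0.0381 z 0.2033 t 0.0062 ang 1.818
{'clock': 37.1167, 'tool_pos': [0.37, -0.3384, 0.1228], 'tool_rot': [-3.141, 0.0004, -0.5058], 'wrist_force': [-0.0042, 0.0326, 0.9761], 'finger_gap': 0.0007, 'grasp_force': 0.0}
top pot knobtop 37 [0.6276 0.0241 0.1276] (array([0.6282, 0.0244]), np.float64(0.0093))
top pot plate 1169 slopes,z [-0.0035  0.002   0.088 ] hull (array([0.6281, 0.0241]), np.float64(0.079))
scene pot knobtop 48 [0.6278 0.0281 0.129 ] (array([0.6273, 0.0272]), np.float64(0.0097))
scene pot plate 1157 slopes,z [-0.0028 -0.007   0.0898] hull (array([0.6265, 0.0255]), np.float64(0.0796))
```

View pics/final.png

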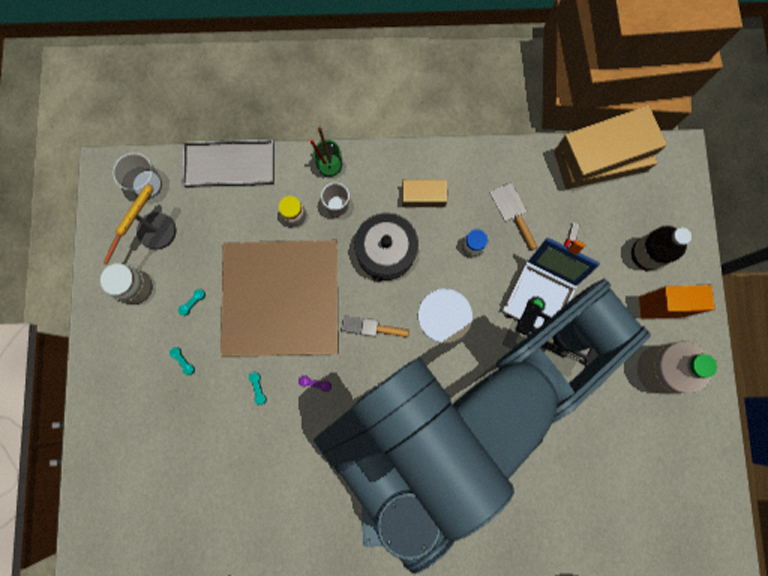

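The final top view shows the lid seated at (386,245), an empty board, the display standing at 1.81 rad at (562,262), and the green button clear at (537,303). Nothing else has moved, so I'm handing in.

```bash
python3 -c "
from plant import manip
print(manip.close_job())"
```

```text
the job is handed in; nothing more can be done
None
```

The job is handed in, and no verdict came back: by my final camera check all four castings are in the pot, the lid is seated level, and the display stands at about 104 degrees; I pressed the start button with 12 N, but its springing back up was not separately measured.

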